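# Bring the red-framed board under the magnifier

## Task

First bring the red-framed circuit board to the yellow station mark by pushing a spoke of the carousel round with one finger, and leave it lined up there; then push the arm of the magnifier round with one finger until its lens is centred over that board. Only push, gently, do not touch or lift the boards, and leave everything else on the bench where it is.

Things in the scene. Friction and masses are not known exactly. Their poses are not given: they have to be found in the camera images.
- stage: Cream base plate of the rotary board loader, fixed to the bench, 12 mm thick: a disc of radius 85 mm under the carousel, a 50 mm wide tongue along its own +x to 200 mm from the centre, with the yellow station mark at its end, and a bar to the magnifier's post. Origin: underside, on the carousel's vertical axis; z up. Its place and yaw vary.
- carousel: Three-spoked carousel, turns without end, either way, about the vertical axis through the stage's origin; friction about 0.12 N m, so it stays where it is left. Origin on that axis at bench height; its own +x points along the spoke with the red-framed board, the other spokes lie at +120 and -120 degrees (counter-clockwise from above). Dark hub: radius 22 mm, top 66 mm above the bench.
- red_spoke (a point): Middle of the bare part of the spoke that carries the red-framed board, 66 mm from the carousel's axis, 43 mm above the bench. Each spoke is an aluminium bar 14 mm wide, underside 30 mm and top 56 mm above the bench, bare from 22 to 105 mm from the axis; between the spokes there is free space down to the 12 mm base plate.
- red_tray (a point): Centre of the inner floor of the black tray, 60 x 60 mm, at the end of that spoke; 52 mm above the bench. It spans 105 to 165 mm from the axis, underside 46 mm and rim 58 mm above the bench. The other spokes have the same.
- station (a point): The station: where the centre of the red board's underside must come, 135 mm from the carousel's axis along the stage's +x, 52 mm above the bench. Seen as the yellow mark with a black line on the tongue, 51 mm further out.
- red_board: Small green circuit board in a red square frame, 48 x 48 mm, 6 mm thick (parts on it to 9 mm), lying loose in its tray with 2 mm play all round, 50 g. Origin: centre of its underside, 52 mm above the bench, 135 mm from the carousel's axis.
- grey_board_a: The same in a grey frame, in the tray at +120 degrees. Not wanted.
- grey_board_b: The same in a grey frame, in the tray at -120 degrees. Not wanted.
- magnifier (a joint): Swing angle of the magnifier about its post, in rad; grows as it swings clockwise seen from above. 0: parked, its arm pointing along the stage's -x from the post; 1.571: over the station, its arm pointing along the stage's +y. Stops at 0 and 2.0. It turns with friction (about 0.15 N m) and stays where it is left. It starts between 0 and 0.3.
- lens_pivot (a point): On the vertical axis of the magnifier's post, at the middle height of the arm: 95 mm above the bench, at x = +135, y = -190 mm in the stage's frame. The post's cap has radius 18 mm, top 106 mm above the bench.
- lens_center (a point): Centre of the round lens at the end of the magnifier's arm, 190 mm from the pivot, 95 mm above the bench. White ring of outer radius 42 mm round a clear lens; the white arm between the cap and the ring is a bar 14 mm wide. Arm and ring span 86 to 104 mm above the bench, so that they pass over the boards and the hub.
- screwdriver: Screwdriver lying on the bench, about 200 mm long. Bystander; origin: centre of its underside.
- reel: Blue component reel lying flat, diameter 110 mm, 16 mm high. Bystander; origin: centre of its underside.
- cleaner: Clear bottle with a blue cap, diameter 52 mm, 130 mm tall. Bystander; origin: centre of its underside.
- cup: Small steel cup, diameter 60 mm, 55 mm tall, to the left of the carousel. Bystander; origin: centre of its underside.
- part_tray: Yellow open parts tray 110 x 80 x 30 mm. Bystander; origin: centre of its underside.
- solder_spool: Orange spool, diameter 56 mm, 40 mm tall. Bystander; origin: centre of its underside.
Not all that is in view belongs to the job. What is shaped like the red_board but blue or purple is not meant.

How it is judged:
By the outcome, as a careful person would: the job done as asked, in the order asked, and still so for the second after the job is handed in, with the robot touching nothing.
It also fails if it takes over 69 s, if anything falls off the work surface, if the arm or the gripper's body presses on something with over 40 N, if the wrist force passes 120 N, or if a joint passes its speed limit or range.

## Robot

A 6-joint arm with a two-finger parallel gripper is mounted at the origin on the work surface. World frame = base frame: x ahead of the robot, y to its left, z up, the work surface at z = 0. Lengths are in m, angles in rad, forces in N, time in s.
With the tool pointing down it reaches from about 0.275 to 0.75 m from the base axis. Payload 10.2 kg.
Tool frame: the origin (TCP) lies between the finger pads; the fingertips stand 11 mm ahead of it and the grasp point (between the pads) lies 8 mm behind it; x points along the fingers, y is the direction in which the jaws open and shut, and the axes are right-handed (so a half turn about x gives the same grasp; the last joint's range is limited). The gripper opens to 88 mm and grips with 3 to 60 N. Pads are 18 mm wide; open, the fingers measure 123 mm over their backs; the gripper's body (75 mm by 187 mm) begins 45 mm behind the grasp point.
Start: joints at [-1.375, 0.313, 1.498, -0, 1.331, -0.223], TCP at [0.213, -0.48, 0.25] pointing down, gripper open.
Joint ranges: [-2.94, 2.94], [-0.97, 2.17], [0.19, 2.56], [-1.23, 4.37], [0.02, 3.11], [-2.88, 2.88]. Speed limits (rad/s): [2.39, 2.39, 3.01, 3.14, 3.14, 3.14].

## Interface

Orientations are given as a unit quaternion [w, x, y, z].
In Python, from workcell import status, optics, order gives the robot as it stands. The module is installed in compiled form; this text tells all that it offers.
- The arm moves only by the tool carry_out, never from a script. Its argument "rows" is text: rows parted by semicolons, each of 6 numbers parted by spaces: the shift along the tool's x, y, z in units of 30 mm (1.0 is 30 mm), then the turn, a rotation vector about the tool's x, y, z in units of 6 degrees (1.0 is 6 degrees). A call has 1 to 5 rows; each row shifts and turns the pose as measured when the row begins, along the tool's axes as they then stand; what a row does not reach is not made up. A row lasts 1/12 s, in which the tool goes at most 41.7 mm and 7.16 degrees, less where a joint would pass 70% of its speed; a pose out of reach is approached as far as the arm can. A call is refused whole if a number of a shift passes 1 or a number of a turn 1, either way. A call with a gripper value outside its range is refused whole. "fingers" is the closure in counts, from 0 (fully open) to 255 (shut), set as the call begins (left out, the last holds). The fingers move at their own pace and stop on an object; "squeeze" is the grip in N (left out, the last holds). Time passes only in rows, so rows that do not move let the fingers close. It gives the time, the measured TCP pose, the force and the opening at its end, in the units of the state.
- status.get_state(): the state, without advancing time (a new reading comes with each control period).
- optics.read_camera(name): name is "scene" or "top" or "wrist"; returns a dict with "pixels" (384x512x3 uint8, red, green, blue), "depth" (384x512 float32, m along the optical axis (not along the pixel's ray), 0 where there is no reading), "fov_y" (degrees; the focal length in pixels is half the picture's height over the tangent of half this angle, whatever the lens; pixels are square), "cx", "cy" (the principal point, pixels), "k1" (the pictures are not rectified: a ray, as slopes to the right and down, at radius r is drawn at 1 + k1 r^2 times it, then the intrinsics apply), "extrinsics" (4x4, takes a point from world to camera coordinates). Camera axes: x right, y up, looking along -z (the intrinsics and any distortion apply to the point x, -y, -z); pixel columns grow to the right and rows downward; lengths in m; the calibration is good to about 2 mm. A picture is of the moment at which its call begins.
- order.close_job(): hands the job in, once; it reports no verdict.
The state is a dict: "time_s": time; "joint_positions": joint angles; "joint_velocities": joint speeds; "joint_efforts": joint torques, N m; "tool_pos": TCP position; "eef_rot": TCP orientation; "ft_force": force on the tool from outside, world axes, zero at the start; "wrist_torque": the same for the moment, N m; "grip_width": finger opening in m.
Only numpy, scipy, OpenCV 4.12 (cv2) and the standard library are available. Lean on these libraries where they do the work, as an engineer would, in place of code of your own. Each camera call takes 0.05 s, during which the arm holds its last target.

## Working session

There is one attempt and no reset: what is moved stays moved. The work goes in short steps, Python scripts to look and compute and a tool call to move; the robot and the scene stay as the last step left them, time stands still between calls to the robot, and variables do not carry over. Pictures are saved under pics/ and viewed, and the job is handed in when it is done.

Besides the shell and the picture viewer there is one more tool, called after ">>>" as name(argument=value, ...) on one line, values as JSON. carry_out: Moves the arm, as the interface text tells. Its arguments: {"type":"object","properties":{"rows":{"type":"string"},"fingers":{"type":"number"},"squeeze":{"type":"number"}},"required":["rows"]}

```bash
mkdir -p pics; cat > h.py <<'E'
import numpy as np, cv2
from workcell import status, optics, order
def cam(n):
    d=optics.read_camera(n); d['f']=192/np.tan(np.radians(d['fov_y'])/2); return d
def save(d,name): cv2.imwrite('pics/'+name,cv2.cvtColor(d['pixels'],cv2.COLOR_RGB2BGR))
def ray(d,u,v):
    K=np.array([[d['f'],0,d['cx']],[0,d['f'],d['cy']],[0,0,1.]])
    p=cv2.undistortPoints(np.array([[[u,v]]],float),K,np.array([d['k1'],0,0,0.]),).ravel()
    # opencv iterative inverse
    E=np.array(d['extrinsics']); R=E[:3,:3]; c=-R.T@E[:3,3]
    return c,R.T@np.array([p[0],-p[1],-1.])
def onplane(d,u,v,z):
    c,r=ray(d,u,v); return c+r*(z-c[2])/r[2]
def depthpt(d,u,v):
    c,r=ray(d,u,v); return c+r*d['depth'][int(round(v)),int(round(u))]
def proj(d,P):
    E=np.array(d['extrinsics']); p=E[:3,:3]@np.array(P)+E[:3,3]; x,y=p[0]/-p[2],-p[1]/-p[2]; s=1+d['k1']*(x*x+y*y)
    return d['cx']+d['f']*x*s, d['cy']+d['f']*y*s
E
python3 - <<'E'
from h import *
for n in ['scene','top','wrist']:
    d=cam(n); save(d,n+'0.png'); print(n,d['fov_y'],d['k1'],d['cx'],d['cy'],np.round(d['extrinsics'],3).tolist())
print(status.get_state())
E
```

```text
scene 55.57831880383024 -0.014634996991918968 253.72880595558237 196.86360016630306 [[-0.438, 0.899, -0.009, 0.246], [-0.654, -0.312, 0.69, 0.309], [0.617, 0.308, 0.724, -1.399], [0.0, 0.0, 0.0, 1.0]]
top 47.31621826573224 0.001529281611012186 259.59735899010576 201.9328123251369 [[0.004, -1.0, 0.011, 0.009], [0.998, 0.004, 0.062, -0.526], [-0.062, 0.01, 0.998, -1.332], [0.0, 0.0, 0.0, 1.0]]
wrist 58.642348105249035 -0.007696580142381386 256.8808331353178 189.82308535951245 [[0.407, -0.913, -0.001, -0.526], [0.876, 0.391, -0.282, 0.04], [0.258, 0.114, 0.959, -0.39], [0.0, 0.0, 0.0, 1.0]]
{'time_s': 0.15, 'joint_positions': array([-1.37539316e+00,  3.13345548e-01,  1.49823689e+00,  3.65362258e-05,
        1.33100705e+00, -2.23404059e-01]), 'joint_velocities': array([-0.00103569, -0.00119363, -0.00326021, -0.00204311,  0.00128005,
        0.00066691]), 'joint_efforts': array([ 9.26160246e-04, -4.02302957e+01, -2.52317423e+01,  6.94189570e-02,
        3.44103528e-02, -6.81900769e-05]), 'tool_pos': array([ 0.21346402, -0.4794618 ,  0.24928988]), 'eef_rot': array([ 0.14663569,  0.69167811,  0.14734014, -0.69164315]), 'ft_force': array([-0.23695673, -0.22424494,  0.56370208]), 'wrist_torque': array([-0.0131966 , -0.00242597, -0.01279493]), 'grip_width': 0.08832781326230218}
```

```bash
sleep 1
```

```text
(no output)
```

View pics/top0.png

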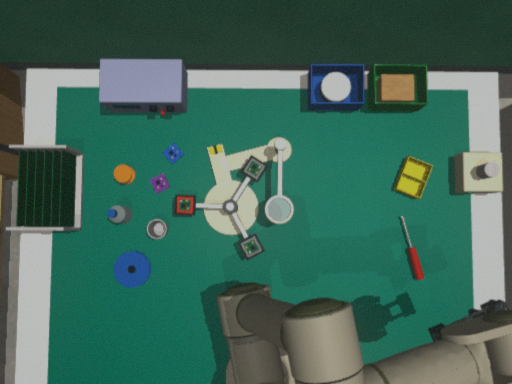

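View pics/scene0.png

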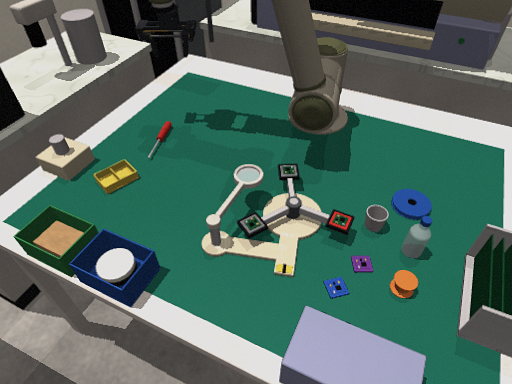

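View pics/wrist0.png

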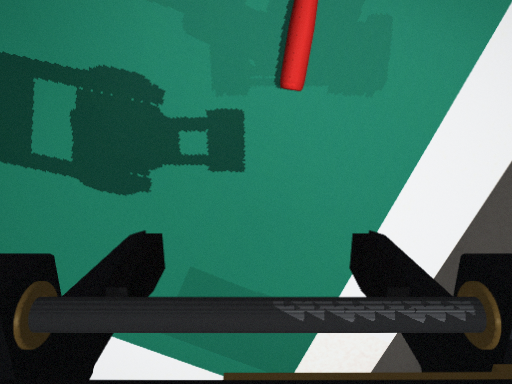

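```bash
python3 - <<'E'
from h import *
d=cam('top'); im=cv2.cvtColor(d['pixels'],cv2.COLOR_RGB2BGR)
c=cv2.resize(im[130:270,130:310],None,fx=4,fy=4,interpolation=cv2.INTER_CUBIC); cv2.imwrite('pics/topc.png',c)
e=cam('scene'); ims=cv2.cvtColor(e['pixels'],cv2.COLOR_RGB2BGR)
cv2.imwrite('pics/scenec.png',cv2.resize(ims[150:290,190:390],None,fx=4,fy=4,interpolation=cv2.INTER_CUBIC))
for n,dd,img in (('top',d,im),('scene',e,ims)):
    hsv=cv2.cvtColor(img,cv2.COLOR_BGR2HSV)
    for nm,lo,hi in (('red',(0,150,90),(8,255,255)),('yel',(22,150,130),(34,255,255)),('dark',(0,0,0),(180,255,75))):
        m=cv2.inRange(hsv,lo,hi); k,l,s,ce=cv2.connectedComponentsWithStats(m)
        for i in range(1,k):
            if 8<s[i,4]<600: print(n,nm,s[i].tolist(),ce[i].round(1), depthpt(dd,*ce[i]).round(4))
E
```

```text
top red [161, 110, 4, 5, 15] [162.4 112.1] [0.7984 0.3099 0.0371]
top red [176, 196, 17, 18, 126] [184.5 204.7] [0.5135 0.2346 0.06  ]
top red [409, 248, 15, 31, 219] [416.  263.6] [ 0.3386 -0.4682  0.0159]
top yel [217, 146, 5, 6, 24] [218.7 148.4] [0.6913 0.1386 0.0154]
top yel [210, 148, 5, 6, 24] [211.7 150.4] [0.6855 0.1605 0.0122]
top yel [402, 157, 24, 25, 301] [414.1 170. ] [ 0.6287 -0.4721  0.0037]
top yel [397, 175, 23, 22, 304] [408.  185.6] [ 0.5795 -0.4522  0.0035]
top dark [313, 66, 50, 36, 529] [344.4  74.6] [ 0.913  -0.2454  0.0554]
top dark [319, 86, 12, 16, 48] [322.9  95.6] [ 0.8554 -0.1832  0.03  ]
top dark [4, 100, 7, 8, 19] [  6.4 103.1] [ 1.0116  1.161  -0.6184]
top dark [0, 104, 22, 29, 199] [  8.2 120. ] [ 0.9331  1.1487 -0.616 ]
top dark [9, 110, 9, 4, 15] [ 12.2 111.1] [ 0.9853  1.1556 -0.658 ]
top dark [12, 132, 9, 6, 19] [ 16.6 134.2] [ 0.8849  1.1511 -0.6946]
top dark [214, 146, 3, 7, 10] [215.1 148.6] [0.691  0.1499 0.013 ]
top dark [449, 154, 19, 41, 515] [455.6 175.3] [ 0.6121 -0.5998  0.0089]
top dark [239, 157, 33, 25, 153] [254.2 170.1] [0.6176 0.0
[... 4619 characters left out ...]
 327, 5, 5, 11] [ 95.1 329.2] [ 0.8754 -0.6284 -0.7451]
scene dark [83, 332, 9, 4, 11] [ 86.5 333.6] [ 0.9066 -0.6504 -0.749 ]
scene dark [496, 349, 5, 4, 9] [497.9 350.2] [0.6798 0.6418 0.0083]
scene dark [36, 363, 40, 21, 289] [ 52.  375.4] [ 1.1004 -0.6506 -0.7451]
scene dark [282, 365, 3, 6, 9] [282.4 367.1] [0.9405 0.2452 0.0964]
scene dark [284, 367, 28, 13, 39] [297.7 373.1] [0.9408 0.2748 0.1048]
scene dark [27, 372, 9, 10, 45] [ 31.2 377.3] [ 1.143  -0.728  -0.7562]
scene dark [280, 372, 12, 12, 65] [284.5 378.5] [0.9403 0.2525 0.0411]
scene dark [422, 377, 5, 7, 25] [424.  380.1] [ 8.065e-01  5.095e-01 -2.000e-04]
scene dark [293, 378, 6, 6, 16] [295.4 380.8] [0.9402 0.2739 0.0575]
```

View pics/topc.png

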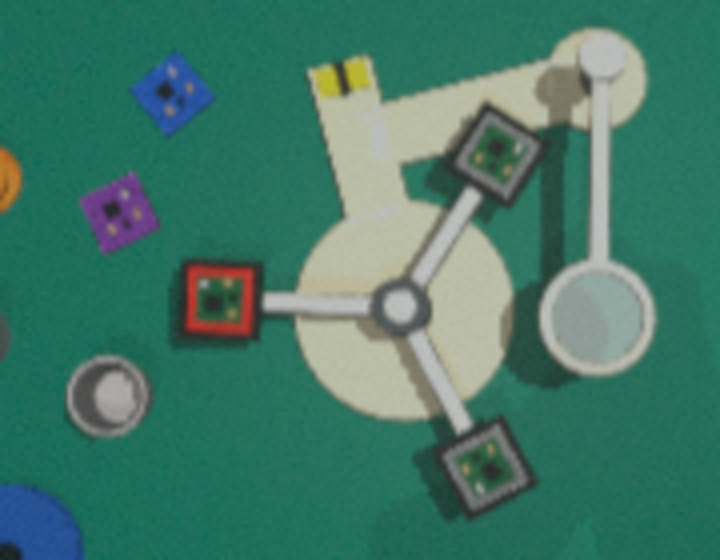

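View pics/scenec.png

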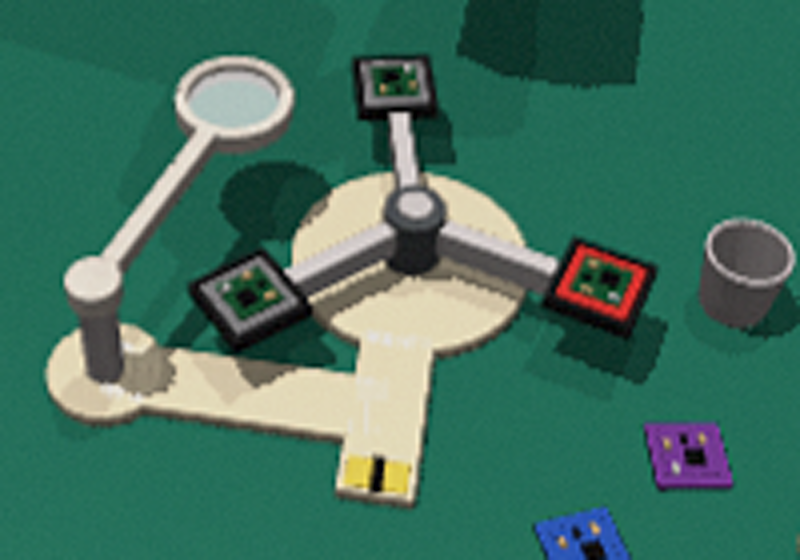

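```bash
cat >> h.py <<'E'
def tri(*obs):
    A=np.zeros((3,3));b=np.zeros(3);L=[]
    for d,u,v in obs:
        c,r=ray(d,u,v); r=r/np.linalg.norm(r); M=np.eye(3)-np.outer(r,r); A+=M;b+=M@c;L.append((c,M))
    P=np.linalg.solve(A,b); return P,[round(float(np.linalg.norm(M@(P-c)))*1e3,2) for c,M in L]
E
python3 - <<'E'
from h import *
t=cam('top');s=cam('scene')
def T(x,y): return (t,130+x/4-.4,130+y/4-.4)
def S(x,y): return (s,190+x/4-.4,150+y/4-.4)
for n,a,b,z in (('hub',(400,305),(415,206),.066),('cap',(602,56),(94,280),.106),('lens',(597,318),(235,97),.104),('mark',(342,78),(378,474),.012),('red',(220,301),(602,279),.058)):
    P,r=tri(T(*a),S(*b)); print(n,P.round(4),r,'top@z',onplane(*T(*a),z).round(4),'scene@z',onplane(*S(*b),z).round(4))
q=status.get_state()['eef_rot']
from scipy.spatial.transform import Rotation as R
print(R.from_quat(q[[1,2,3,0]]).as_matrix().round(3))
E
```

```text
hub [0.511  0.0995 0.0638] [1.2, 1.2] top@z [0.5104 0.1005 0.066 ] scene@z [0.5134 0.099  0.066 ]
cap [ 0.6908 -0.0478  0.1019] [1.07, 1.07] top@z [ 0.6895 -0.0466  0.106 ] scene@z [ 0.694  -0.0467  0.106 ]
lens [ 0.5003 -0.0444  0.1   ] [0.98, 0.98] top@z [ 0.4997 -0.0433  0.104 ] scene@z [ 0.5044 -0.0433  0.104 ]
mark [0.6898 0.1492 0.0123] [0.86, 0.86] top@z [0.6896 0.15   0.012 ] scene@z [0.69   0.1483 0.012 ]
red [0.5135 0.234  0.0573] [0.81, 0.81] top@z [0.5133 0.2347 0.058 ] scene@z [0.5144 0.2333 0.058 ]
[[-0.     0.407 -0.914]
 [ 0.    -0.914 -0.407]
 [-1.    -0.    -0.   ]]
```

```bash
cat > plan.py <<'E'
import sys; from h import *
from scipy.spatial.transform import Rotation as R
def plan(goal,yaw,n=5,maxs=28.,maxr=5.8):
    """rows (tool axes) from measured pose to goal, tool x down, tool y at yaw deg"""
    s=status.get_state(); p=s['tool_pos']; q=s['eef_rot']; r=R.from_quat(q[[1,2,3,0]])
    y=np.radians(yaw); Y=np.array([np.cos(y),np.sin(y),0]); X=np.array([0,0,-1.])
    g=R.from_matrix(np.column_stack([X,Y,np.cross(X,Y)]))
    out=[]
    for i in range(n):
        dp=np.array(goal)-p; dr=(r.inv()*g).as_rotvec(degrees=True)
        k=max(np.linalg.norm(dp)*1e3/maxs,np.linalg.norm(dr)/maxr,1e-9)
        f=1/max(k,1); sh=r.inv().apply(dp*f); tu=dr*f
        row=np.concatenate([sh/.03,tu/6]).round(2); out.append(' '.join('%g'%v for v in row))
        p=p+r.apply(row[:3]*.03); r=r*R.from_rotvec(row[3:]*6,degrees=True)
    print('; '.join(out)); print('left rows ~',round(float(k)-1,1))
a=[float(v) for v in sys.argv[1:]]
plan(a[:3],a[3],*( [int(a[4])] if len(a)>4 else [5]),**({'maxs':a[5]} if len(a)>5 else {}))
E
python3 plan.py .475 .172 .25 89
```

```text
-0 -0.61 -0.63 -0.97 -0 -0; -0 -0.54 -0.69 -0.97 -0 -0; -0 -0.47 -0.74 -0.97 -0 -0; -0 -0.39 -0.78 -0.97 -0 -0; -0 -0.31 -0.82 -0.97 -0 -0
left rows ~ 21.7
```

>>> carry_out(rows="0 -0.6 -0.6 -0.95 0 0; 0 -0.55 -0.7 -0.95 0 0; 0 -0.5 -0.75 -0.95 0 0; 0 -0.4 -0.8 -0.95 0 0; 0 -0.3 -0.8 -0.95 0 0", fingers=255, squeeze=10)

```text
time_s: 0.77
tool_pos: [0.2614, -0.3557, 0.2482]
eef_rot: [-0.317, -0.632, -0.317, 0.632]
ft_force: [0.6, -0.8, 0.1]
grip_width: 0.0571
```

```bash
python3 plan.py .475 .172 .25 89
```

```text
-0 -0.22 -0.85 -0.97 -0 0; -0 -0.14 -0.86 -0.97 -0 0; -0 -0.05 -0.87 -0.97 -0 0; -0 0.04 -0.88 -0.97 -0 0; -0 0.13 -0.87 -0.97 -0 0
left rows ~ 16.7
```

>>> carry_out(rows="0 -0.22 -0.85 -0.97 0 0; 0 -0.14 -0.86 -0.97 0 0; 0 -0.05 -0.87 -0.97 0 0; 0 0.04 -0.88 -0.97 0 0; 0 0.13 -0.87 -0.97 0 0")

```text
time_s: 1.18
tool_pos: [0.3104, -0.227, 0.2484]
eef_rot: [0.472, 0.526, 0.472, -0.526]
ft_force: [0.2, 0.2, 0.1]
grip_width: 0.0236
```

```bash
python3 plan.py .475 .172 .25 89
```

```text
-0 0.24 -0.84 -0.97 0 -0; -0 0.33 -0.81 -0.97 0 -0; -0 0.41 -0.78 -0.97 0 -0; -0 0.49 -0.73 -0.97 0 -0; -0 0.56 -0.68 -0.97 0 -0
left rows ~ 11.4
```

>>> carry_out(rows="0 0.24 -0.84 -0.97 0 0; 0 0.33 -0.81 -0.97 0 0; 0 0.41 -0.78 -0.97 0 0; 0 0.49 -0.73 -0.97 0 0; 0 0.56 -0.68 -0.97 0 0")

```text
time_s: 1.6
tool_pos: [0.3604, -0.0983, 0.2491]
eef_rot: [0.595, 0.383, 0.593, -0.384]
ft_force: [0.4, -0.3, -0.0]
grip_width: 0.0004
```

```bash
python3 plan.py .475 .172 .25 89
```

```text
-0 0.64 -0.6 -0.97 0 0; -0 0.7 -0.53 -0.97 0 0; -0 0.75 -0.45 -0.97 0 0; -0 0.8 -0.37 -0.97 0 0; -0.01 0.83 -0.29 -0.97 0 0
left rows ~ 6.1
```

>>> carry_out(rows="0 0.64 -0.6 -0.97 0 0; 0 0.7 -0.53 -0.97 0 0; 0 0.75 -0.45 -0.97 0 0; 0 0.8 -0.37 -0.97 0 0; 0 0.83 -0.29 -0.97 0 0")

```text
time_s: 2.02
tool_pos: [0.4118, 0.0306, 0.2498]
eef_rot: [0.676, 0.213, 0.673, -0.213]
ft_force: [0.0, -0.9, -0.0]
grip_width: 0.0005
```

```bash
python3 plan.py .475 .172 .25 89
```

```text
-0 0.86 -0.17 -0.97 0.01 0; -0 0.88 -0.08 -0.97 0.01 0; -0 0.88 0.01 -0.97 0.01 0; -0 0.88 0.1 -0.97 0.01 0; -0.01 0.86 0.19 -0.97 0 0
left rows ~ 0.9
```

>>> carry_out(rows="0 0.86 -0.17 -0.97 0 0; 0 0.88 -0.08 -0.97 0 0; 0 0.88 0 -0.97 0 0; 0 0.88 0.1 -0.97 0 0; 0 0.86 0.19 -0.97 0 0")

```text
time_s: 2.43
tool_pos: [0.4655, 0.1594, 0.25]
eef_rot: [0.709, 0.026, 0.705, -0.028]
ft_force: [0.7, -1.0, 0.4]
grip_width: 0.0006
```

```bash
python3 plan.py .475 .172 .15 89; python3 - <<'E'
from h import *
d=cam('wrist'); save(d,'w1.png')
for P in ((.511,.0998,.066),(.5125,.1658,.056),(.5135,.2345,.061)): print(np.round(proj(d,P),1))
E
```

```text
0.92 0.12 0.07 -0.16 0.01 0.01; 0.92 0.12 0.08 -0.15 0.02 0; 0.92 0.12 0.08 -0.16 0.01 0.01; 0.57 0.08 0.05 -0.1 0.01 0; 0 -0 -0 0 0 0
left rows ~ -1.0
[202.9 216.5]
[268.6 209.8]
[336.9 207.6]
```

View pics/w1.png

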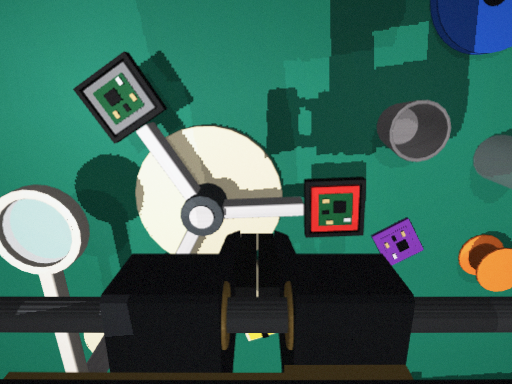

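>>> carry_out(rows="0.92 0.12 0.07 -0.16 0 0; 0.92 0.12 0.08 -0.16 0 0; 0.92 0.12 0.08 -0.16 0 0; 0.9 0.08 0.05 -0.1 0 0; 0.9 0 0 0 0 0")

```text
time_s: 2.9
tool_pos: [0.4806, 0.1792, 0.1134]
eef_rot: [0.714, -0.0, 0.7, 0.001]
ft_force: [-0.1, 1.0, 0.2]
grip_width: 0.0001
```

```bash
python3 plan.py .475 .172 .05 89
```

```text
0.92 -0.11 -0.1 0.08 0.08 -0; 0.92 -0.1 -0.09 0.08 0.08 -0.01; 0.27 -0.03 -0.03 0.03 0.03 0; 0 -0 0 -0 -0 0; 0 -0 0 -0 -0 0
left rows ~ -1.0
```

>>> carry_out(rows="0.92 -0.11 -0.12 0.08 0.1 0; 0.85 -0.1 -0.1 0.08 0.1 0; 0.3 -0.03 -0.03 0 0 0; 0 0 0 0 0 0")

```text
time_s: 3.23
tool_pos: [0.4708, 0.1717, 0.0434]
eef_rot: [0.704, 0.005, 0.711, -0.005]
ft_force: [-1.0, 0.3, 0.0]
grip_width: 0.0008
```

```bash
python3 plan.py .475 .172 .05 89 2; python3 - <<'E'
from h import *
d=cam('wrist'); save(d,'w2.png')
E
```

```text
-0.22 0.01 0.14 0.02 -0.1 0; 0 0 -0 -0 0 0
left rows ~ -1.0
```

View pics/w2.png

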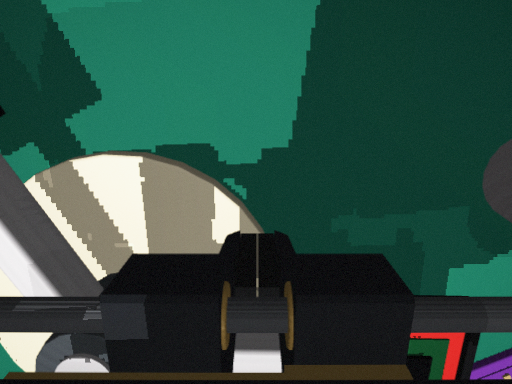

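```bash
cat > orbit.py <<'E'
import sys; from h import *
from scipy.spatial.transform import Rotation as R
HUB=np.array([.511,.0998])
def pose(phi,rho,off,z):
    a=np.radians(phi); e=np.array([np.cos(a),np.sin(a)]); n=np.array([-e[1],e[0]])
    X=np.array([0,0,-1.]); Y=np.array([*e,0])
    return np.array([*(HUB+rho*e+off*n),z]), R.from_matrix(np.column_stack([X,Y,np.cross(X,Y)]))
s=status.get_state(); p=s['tool_pos']; q=s['eef_rot']; r=R.from_quat(q[[1,2,3,0]])
Y=r.apply([0,1,0]); yaw=np.degrees(np.arctan2(Y[1],Y[0])); a=np.radians(yaw)
v=p[:2]-HUB
print('tool yaw %.2f rho %.4f off %.4f z %.4f tilt %.2f F'%(yaw,v@[np.cos(a),np.sin(a)],v@[-np.sin(a),np.cos(a)],p[2],np.degrees(np.arccos(-r.apply([1,0,0])[2]))),s['ft_force'].round(1))
rho,off,z=[float(x) for x in sys.argv[1:4]]; out=[]
for phi in map(float,sys.argv[4:]):
    g,gr=pose(phi,rho,off,z)
    row=np.concatenate([r.inv().apply(g-p)/.03,(r.inv()*gr).as_rotvec(degrees=True)/6]).round(2)
    out.append(' '.join('%g'%x for x in row)); p=p+r.apply(row[:3]*.03); r=r*R.from_rotvec(row[3:]*6,degrees=True)
print('; '.join(out))
E
python3 orbit.py .072 .020 .049 89 89; python3 orbit.py .072 .016 .049 89 87 84 81 78
```

```text
tool yaw 89.12 rho 0.0713 off 0.0410 z 0.0442 tilt 0.53 F [ 0.7 -0.3  0.1]
-0.17 0.02 0.7 0.02 -0.09 -0; 0 0 0 -0 0 -0
tool yaw 89.12 rho 0.0713 off 0.0410 z 0.0442 tilt 0.53 F [ 0.7 -0.3  0.1]
-0.17 0.02 0.84 0.02 -0.09 -0; 0 0.02 0.08 0.33 0 -0; 0 0.03 0.13 0.5 0 -0; 0 0.02 0.12 0.5 0 -0; 0 0.02 0.13 0.5 0 -0
```

>>> carry_out(rows="-0.1 0 0.3 0 -0.05 0; -0.05 0 0.3 0 -0.05 0; 0 0 0.15 0 0 0; 0 0 0.1 0 0 0")

```text
time_s: 3.62
tool_pos: [0.5002, 0.1717, 0.0523]
eef_rot: [0.709, 0.006, 0.705, -0.005]
ft_force: [-3.1, 0.4, -3.2]
grip_width: 0.0003
```

```bash
python3 orbit.py .072 .016 .049 87 84 81 78 75; python3 - <<'E'
from h import *
t=cam('top'); im=cv2.cvtColor(t['pixels'],cv2.COLOR_RGB2BGR)
cv2.imwrite('pics/t2.png',cv2.resize(im[130:270,130:310],None,fx=4,fy=4,interpolation=cv2.INTER_CUBIC))
E
```

```text
tool yaw 89.12 rho 0.0718 off 0.0119 z 0.0523 tilt 0.36 F [-3.1  0.4 -3.2]
0.11 0.03 -0.05 0.35 0.06 -0.01; 0 0.02 0.13 0.5 -0 0; 0 0.02 0.12 0.5 -0 0; 0 0.03 0.13 0.5 -0 0; 0 0.02 0.13 0.5 -0 0
```

View pics/t2.png

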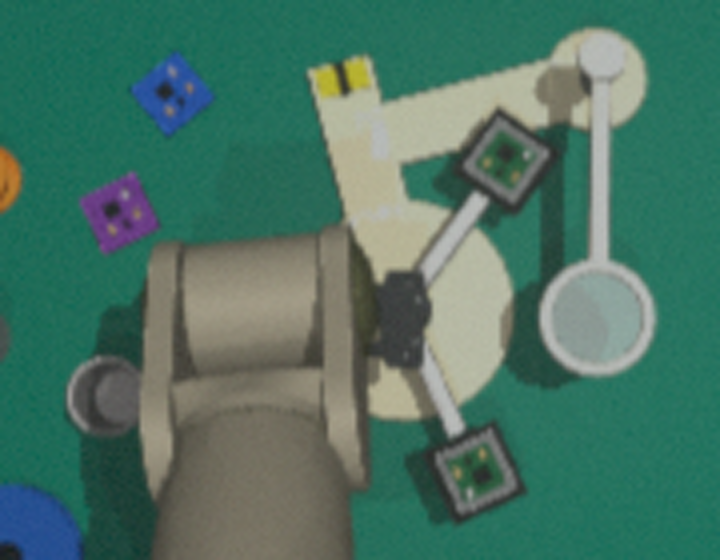

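```bash
python3 orbit.py .072 .0165 .049 84 81.5 78.5 75 71.5
```

```text
tool yaw 89.12 rho 0.0717 off 0.0111 z 0.0525 tilt 0.45 F [-0.5  0.   0.4]
0.12 0.05 0.04 0.85 0.07 -0.01; -0 0.02 0.1 0.42 0 -0; -0 0.02 0.13 0.5 0 -0; -0 0.03 0.15 0.58 0 -0; -0 0.03 0.14 0.59 0 -0
```

>>> carry_out(rows="0.1 0.05 0.04 0.85 0.07 0; 0 0.02 0.1 0.42 0 0; 0 0.02 0.13 0.5 0 0; 0 0.03 0.15 0.58 0 0; 0 0.03 0.15 0.59 0 0")

```text
time_s: 4.08
tool_pos: [0.5186, 0.1737, 0.0506]
eef_rot: [0.697, 0.118, 0.698, -0.117]
ft_force: [-2.1, 0.7, -0.3]
grip_width: 0.0001
```

```bash
python3 orbit.py .072 .0165 .049 68 64.5 61 57.5 54
```

```text
tool yaw 70.83 rho 0.0723 off 0.0170 z 0.0506 tilt 0.10 F [-2.1  0.7 -0.3]
0.05 0.01 0.14 0.47 -0.01 -0.01; 0 0.03 0.14 0.59 -0 -0; 0 0.03 0.15 0.58 -0 -0; 0 0.03 0.15 0.58 -0 -0; 0 0.03 0.15 0.59 -0 -0
```

Working well. Continue round.

>>> carry_out(rows="0.05 0.01 0.14 0.55 0 0; 0 0.03 0.15 0.59 0 0; 0 0.03 0.15 0.58 0 0; 0 0.03 0.15 0.58 0 0; 0 0.03 0.15 0.59 0 0")

```text
time_s: 4.5
tool_pos: [0.5411, 0.168, 0.0501]
eef_rot: [0.669, 0.227, 0.671, -0.226]
ft_force: [-1.6, 1.2, -1.7]
grip_width: 0.0006
```

```bash
python3 orbit.py .072 .0165 .049 50 46.5 43 39.5 36
```

```text
tool yaw 52.67 rho 0.0725 off 0.0175 z 0.0501 tilt 0.15 F [-1.6  1.2 -1.7]
0.04 0.01 0.14 0.44 -0.02 -0.01; -0 0.03 0.15 0.59 -0 0; -0 0.03 0.15 0.58 -0 0; -0 0.03 0.15 0.58 -0 0; -0 0.02 0.15 0.59 -0 0
```

>>> carry_out(rows="0.04 0.01 0.14 0.5 0 0; 0 0.03 0.15 0.58 0 0; 0 0.03 0.15 0.58 0 0; 0 0.03 0.14 0.5 0 0; 0 0.02 0.13 0.5 0 0")

```text
time_s: 4.92
tool_pos: [0.5601, 0.1564, 0.05]
eef_rot: [0.629, 0.322, 0.631, -0.321]
ft_force: [-1.3, 1.8, -2.0]
grip_width: 0.0006
```

```bash
python3 orbit.py .072 .0165 .049 33 30.5 28.5 27 26; python3 - <<'E'
from h import *
t=cam('top'); im=cv2.cvtColor(t['pixels'],cv2.COLOR_RGB2BGR)
cv2.imwrite('pics/t3.png',cv2.resize(im[130:270,130:310],None,fx=4,fy=4,interpolation=cv2.INTER_CUBIC))
save(cam('scene'),'s3.png')
E
```

```text
tool yaw 35.90 rho 0.0729 off 0.0171 z 0.0500 tilt 0.19 F [-1.3  1.8 -2. ]
0.03 -0.01 0.14 0.48 -0.03 -0.01; 0 0.03 0.11 0.42 -0 0; 0 0.01 0.08 0.33 -0 0; 0 0.02 0.06 0.25 -0 0; 0 0.01 0.05 0.17 -0 0
```

View pics/t3.png

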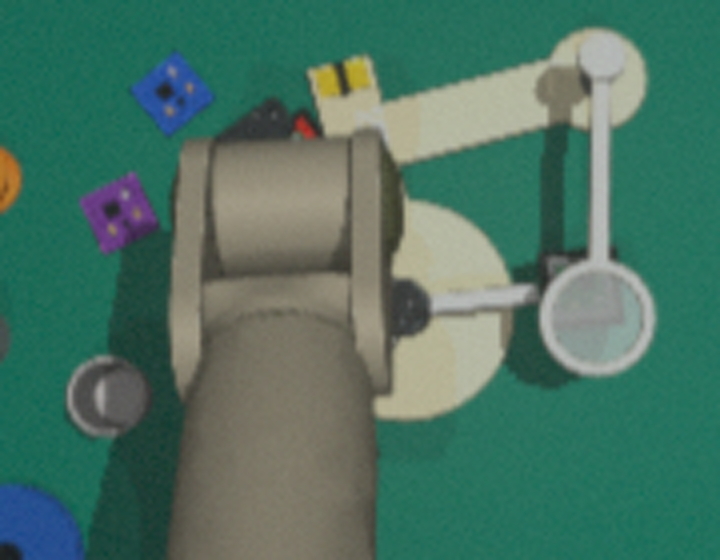

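View pics/s3.png

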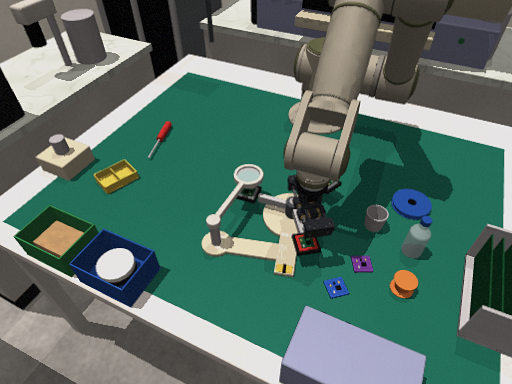

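>>> carry_out(rows="0.03 -0.01 0.14 0.5 0 0; 0 0.03 0.12 0.45 0 0; 0 0.01 0.1 0.4 0 0; 0 0.02 0.08 0.35 0 0; 0 0.01 0.08 0.3 0 0")

```text
time_s: 5.43
tool_pos: [0.5702, 0.1456, 0.0505]
eef_rot: [0.593, 0.386, 0.594, -0.382]
ft_force: [-0.2, 1.7, -0.5]
grip_width: 0.0005
```

```bash
python3 orbit.py .072 .0165 .049 22.5 21 20 19.3 19
```

```text
tool yaw 24.14 rho 0.0728 off 0.0175 z 0.0505 tilt 0.32 F [-0.2  1.7 -0.5]
0.05 -0.01 0.1 0.27 -0.04 -0.04; -0 0.01 0.07 0.25 0 0; -0 0.01 0.04 0.17 0 0; -0 0.01 0.03 0.12 0 0; -0 0 0.01 0.05 0 0
```

>>> carry_out(rows="0.05 -0.01 0.09 0.3 0 0; 0 0.01 0.07 0.25 0 0; 0 0.01 0.05 0.2 0 0; 0 0.01 0.04 0.15 0 0; 0 0 0 0 0 0")

```text
time_s: 5.85
tool_pos: [0.5742, 0.1395, 0.05]
eef_rot: [0.575, 0.415, 0.575, -0.409]
ft_force: [0.3, -0.2, 0.7]
grip_width: 0.0006
```

```bash
python3 orbit.py .072 .0165 .049 18; python3 - <<'E'
from h import *
t=cam('top'); im=cv2.cvtColor(t['pixels'],cv2.COLOR_RGB2BGR)
cv2.imwrite('pics/t4.png',cv2.resize(im[130:270,130:310],None,fx=4,fy=4,interpolation=cv2.INTER_CUBIC))
s=cam('scene'); save(s,'s4.png')
E
```

```text
tool yaw 18.74 rho 0.0726 off 0.0173 z 0.0500 tilt 0.42 F [ 0.3 -0.2  0.7]
0.03 -0.01 0.06 0.12 -0.04 -0.06
```

View pics/t4.png

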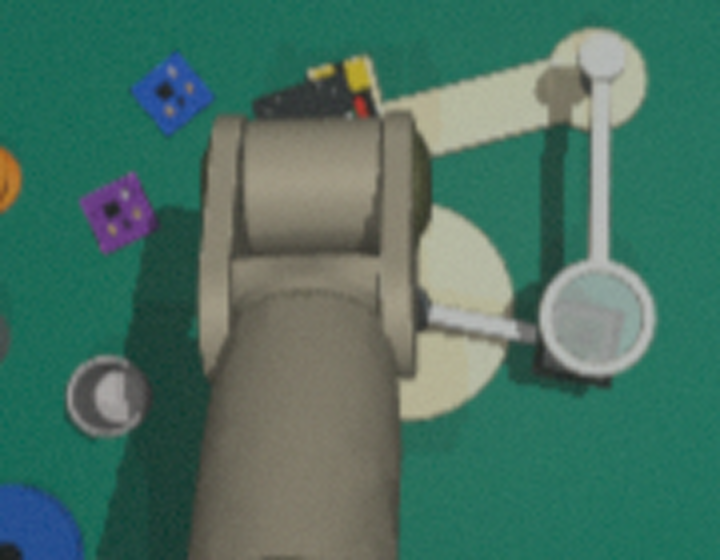

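>>> carry_out(rows="0 0 -0.5 0 0 0; 0 0 -0.7 0 0 0; -0.9 0 -0.6 0 0 0; -0.95 0 -0.4 0 0 0; -0.95 0 -0.4 0 0 0")

```text
time_s: 6.37
tool_pos: [0.5444, 0.2163, 0.1313]
eef_rot: [0.572, 0.412, 0.577, -0.412]
ft_force: [0.4, -0.1, -1.0]
grip_width: 0.0004
```

>>> carry_out(rows="-0.95 0 -0.5 0 0 0; -0.95 0 -0.5 0 0 0; -0.95 0 -0.5 0 0 0; -0.5 0 -0.3 0 0 0; 0 0 0 0 0 0")

```text
time_s: 6.78
tool_pos: [0.5235, 0.2765, 0.2437]
eef_rot: [0.575, 0.413, 0.577, -0.407]
ft_force: [-0.7, -1.0, -0.3]
grip_width: 0.0006
```

```bash
python3 orbit.py .072 .0165 .049 18; python3 - <<'E'
from h import *
w=cam('wrist'); save(w,'w5.png'); t=cam('top'); im=cv2.cvtColor(t['pixels'],cv2.COLOR_RGB2BGR)
cv2.imwrite('pics/t5.png',cv2.resize(im[130:270,130:310],None,fx=4,fy=4,interpolation=cv2.INTER_CUBIC))
E
```

```text
tool yaw 19.12 rho 0.0697 off 0.1629 z 0.2437 tilt 0.43 F [-0.7 -1.  -0.3]
6.46 0.06 4.96 0.19 -0.06 -0.04
```

View pics/w5.png

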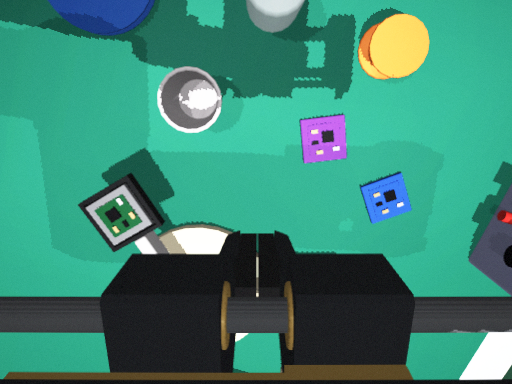

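View pics/t5.png

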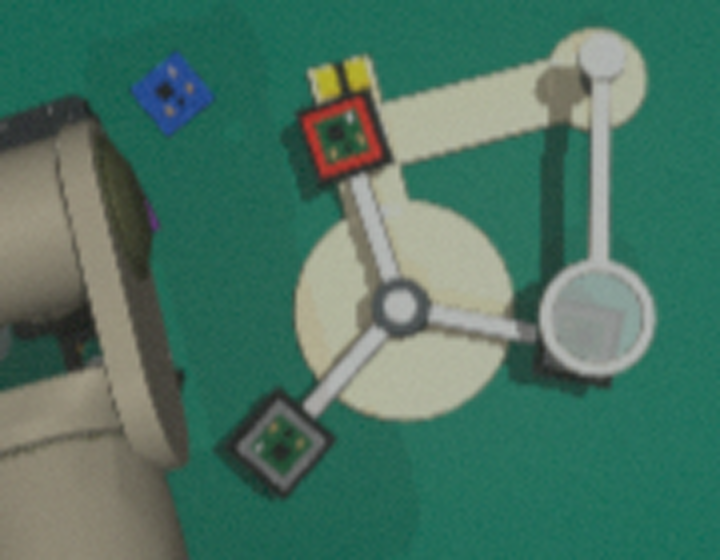

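```bash
cat > ang.py <<'E'
from h import *
def comp(d,lo,hi,roi):
    hsv=cv2.cvtColor(cv2.cvtColor(d['pixels'],cv2.COLOR_RGB2BGR),cv2.COLOR_BGR2HSV)
    m=cv2.inRange(hsv,lo,hi); x0,y0,x1,y1=roi; k=np.zeros_like(m); k[y0:y1,x0:x1]=m[y0:y1,x0:x1]; return k
def go(d,rr,ry,zoff=0):
    m=comp(d,(0,150,80),(8,255,255),rr); h=cv2.convexHull(cv2.findNonZero(m)); (c,s,a)=cv2.minAreaRect(h)
    M=cv2.moments(h); c2=(M['m10']/M['m00'],M['m01']/M['m00'])
    pr=onplane(d,*c,.058); pr2=onplane(d,*c2,.058)
    # frame orientation from rect corners on plane
    b=[onplane(d,*p,.058)[:2] for p in cv2.boxPoints((c,s,a))]
    e=b[1]-b[0]; f=b[2]-b[1]; fa=(np.degrees(np.arctan2(e[1],e[0]))+45)%90-45; fb=(np.degrees(np.arctan2(f[1],f[0]))+45)%90-45
    print('red px',np.round(c2,1),'P',pr.round(4),pr2.round(4),'sides',np.round([np.hypot(*e),np.hypot(*f)],4),'frame yaw',round(fa,1),round(fb,1))
    y=comp(d,(22,120,110),(34,255,255),ry); h2=cv2.convexHull(cv2.findNonZero(y)); M=cv2.moments(h2); c3=(M['m10']/M['m00'],M['m01']/M['m00'])
    pm=onplane(d,*c3,.012); print('mark',np.round(c3,1),pm.round(4))
    H=np.array([.511,.0998]); 
    for n,p in (('red',pr),('red2',pr2),('mark',pm)): v=p[:2]-H; print(n,'ang %.2f r %.4f'%(np.degrees(np.arctan2(v[1],v[0])),np.hypot(*v)))
if __name__=='__main__':
    go(cam('top'),(195,145,235,190),(200,140,230,155))
    t=cam('top'); g=cv2.cvtColor(t['pixels'],cv2.COLOR_RGB2GRAY)[195:217,218:242]
    g=cv2.resize(g,None,fx=8,fy=8,interpolation=cv2.INTER_CUBIC)
    c=cv2.HoughCircles(cv2.GaussianBlur(g,(9,9),2),cv2.HOUGH_GRADIENT,1,100,param1=80,param2=15,minRadius=25,maxRadius=80); 
    for cc in c[0]: u=218+(cc[0]+.5)/8-.5; v=195+(cc[1]+.5)/8-.5; print('hub',u,v,cc[2]/8,onplane(t,u,v,.066).round(4))
E
python3 ang.py
```

```text
red px [215.  163.8] P [0.6367 0.1453 0.058 ] [0.6367 0.1455 0.058 ] sides [0.0483 0.0487] frame yaw 19.0 18.8
mark [215.2 149.5] [0.6884 0.1498 0.012 ]
red ang 19.90 r 0.1337
red2 ang 20.00 r 0.1338
mark ang 15.72 r 0.1843Traceback (most recent call last):
  File "ang.py", line 22, in <module>
    for cc in c[0]: u=218+(cc[0]+.5)/8-.5; v=195+(cc[1]+.5)/8-.5; print('hub',u,v,cc[2]/8,onplane(t,u,v,.066).round(4))
              ~^^^
TypeError: 'NoneType' object is not subscriptable
```

```bash
python3 - <<'E'
from h import *
t=cam('top'); im=cv2.cvtColor(t['pixels'],cv2.COLOR_RGB2BGR)
cv2.imwrite('pics/t5b.png',cv2.resize(im[138:222,190:260],None,fx=7,fy=7,interpolation=cv2.INTER_CUBIC))
s=cam('scene'); im=cv2.cvtColor(s['pixels'],cv2.COLOR_RGB2BGR)
cv2.imwrite('pics/s5b.png',cv2.resize(im[180:285,240:340],None,fx=5.6,fy=5.6,interpolation=cv2.INTER_CUBIC))
E
python3 orbit.py .0726 .075 .16 18.7; python3 orbit.py .0726 .045 .05 18.7
```

```text
tool yaw 18.91 rho 0.0682 off 0.1601 z 0.2385 tilt 0.40 F [0.  0.2 0.3]
2.6 0.17 2.86 0.04 -0.05 0.04
tool yaw 18.91 rho 0.0682 off 0.1601 z 0.2385 tilt 0.40 F [0.  0.2 0.3]
6.26 0.18 3.88 0.04 -0.05 0.04
```

View pics/t5b.png

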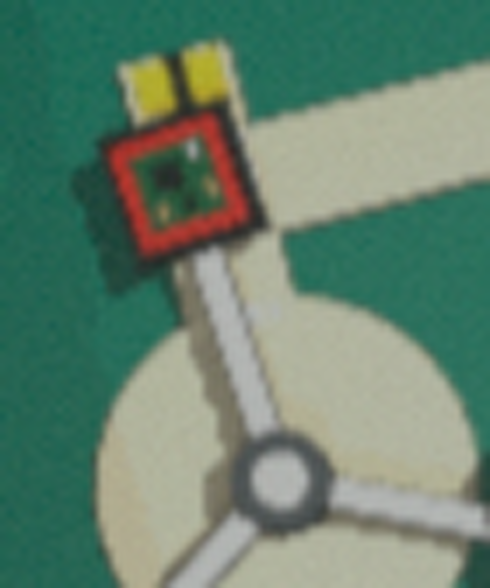

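View pics/s5b.png

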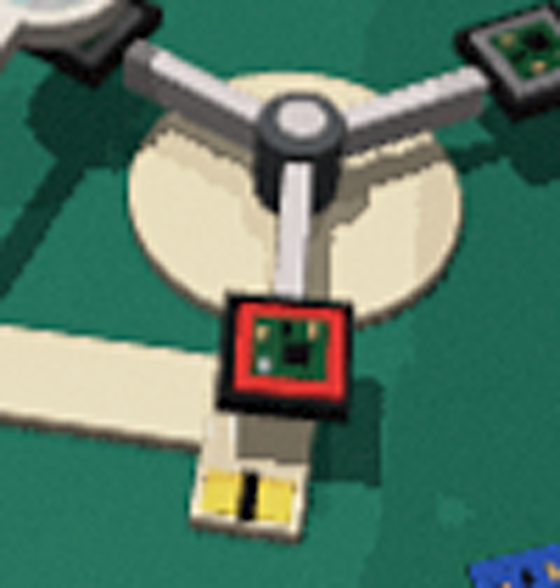

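>>> carry_out(rows="0.9 0.05 0.5 0 0 0; 0.9 0.05 0.6 0 0 0; 0.9 0.05 0.6 0 0 0; 0.9 0 0.6 0 0 0; 0.9 0 0.6 0 0 0")

```text
time_s: 7.5
tool_pos: [0.5574, 0.191, 0.0995]
eef_rot: [0.574, 0.413, 0.577, -0.409]
ft_force: [0.4, 0.3, -0.2]
grip_width: 0.0006
```

```bash
python3 orbit.py .0726 .045 .05 18.7
```

```text
tool yaw 18.98 rho 0.0735 off 0.0711 z 0.0995 tilt 0.36 F [ 0.4  0.3 -0.2]
1.64 -0.03 0.89 0.05 -0.06 -0.02
```

>>> carry_out(rows="0.8 -0.03 0.4 0 -0.05 0; 0.7 0 0.3 0 0 0; 0 0 0.2 0 0 0; 0 0 0.15 0 0 0; 0 0 0 0 0 0")

```text
time_s: 7.92
tool_pos: [0.5636, 0.1532, 0.0434]
eef_rot: [0.57, 0.41, 0.578, -0.416]
ft_force: [-0.5, -2.0, 0.0]
grip_width: 0.0004
```

```bash
python3 orbit.py .0726 .0173 .05 18.7 17.7 16.7 15.7 14.7
```

```text
tool yaw 18.55 rho 0.0668 off 0.0339 z 0.0434 tilt 0.84 F [-0.5 -2.   0. ]
-0.23 0.19 0.55 -0.03 -0.04 0.13; 0 0.01 0.04 0.17 0 0; 0 0.01 0.04 0.17 0 0; 0 0.01 0.04 0.16 0 0; 0 0.01 0.05 0.17 0 0
```

>>> carry_out(rows="-0.15 0.1 0.15 0 0 0.1; -0.05 0.09 0.15 0 0 0; 0 0 0.1 0 0 0; 0 0 0.05 0 0 0; 0 0 0 0 0 0")

```text
time_s: 8.33
tool_pos: [0.5765, 0.1424, 0.0551]
eef_rot: [0.575, 0.415, 0.574, -0.411]
ft_force: [-0.7, 0.2, -0.5]
grip_width: 0.0005
```

```bash
python3 orbit.py .0726 .0173 .05 18.7 17.7 16.7 15.7 14.7
```

```text
tool yaw 18.62 rho 0.0757 off 0.0195 z 0.0551 tilt 0.34 F [-0.7  0.2 -0.5]
0.17 -0.1 0.07 -0.01 -0.02 -0.05; -0 0.01 0.04 0.16 0 -0; -0 0.01 0.04 0.17 0 -0; -0 0 0.05 0.17 0 -0; -0 0.01 0.04 0.16 0 -0
```

>>> carry_out(rows="0.1 -0.05 0.07 0 0 0; 0 0 0.04 0.16 0 0; 0 0.01 0.04 0.17 0 0; 0 0 0.03 0.15 0 0; 0 0 0 0 0 0")

```text
time_s: 8.75
tool_pos: [0.577, 0.1375, 0.0523]
eef_rot: [0.563, 0.431, 0.562, -0.426]
ft_force: [0.5, -0.1, -0.7]
grip_width: 0.0003
```

```bash
python3 orbit.py .0726 .0173 .05 15.5 15 14.8; python3 ang.py 2>&1 | head -5
```

```text
tool yaw 15.48 rho 0.0737 off 0.0187 z 0.0523 tilt 0.42 F [ 0.5 -0.1 -0.7]
0.08 -0.04 0.05 -0 -0.03 -0.06; -0 0.01 0.02 0.08 0 -0; -0 -0 0.01 0.03 0 -0
red px [221.5 155.5] P [0.6619 0.1264 0.058 ] [0.6619 0.1264 0.058 ] sides [0.0067 0.0095] frame yaw 27.2 26.8
mark [216.8 148. ] [0.6931 0.1446 0.012 ]
red ang 10.00 r 0.1532
red2 ang 10.00 r 0.1532
mark ang 13.83 r 0.1876
```

>>> carry_out(rows="0.05 -0.03 0.04 0.03 0 0; 0 0 0.03 0.04 0 0; 0 0 0.02 0.03 0 0; 0 0 0 0 0 0")

```text
time_s: 9.18
tool_pos: [0.5767, 0.1348, 0.0506]
eef_rot: [0.561, 0.433, 0.56, -0.428]
ft_force: [-0.1, 1.0, 1.1]
grip_width: 0.0006
```

```bash
python3 orbit.py .0726 .0173 .05 15.5 15 14.8
```

```text
tool yaw 14.92 rho 0.0725 off 0.0169 z 0.0506 tilt 0.42 F [-0.1  1.   1.1]
0.02 -0 -0.04 -0.1 -0.03 -0.06; -0 0 0.02 0.09 -0 -0; -0 0 0.01 0.03 -0 -0
```

Back off and check.

>>> carry_out(rows="0 0 -0.5 0 0 0; 0 0 -0.7 0 0 0; -0.9 0 -0.6 0 0 0; -0.95 0 -0.5 0 0 0; -0.95 0 -0.6 0 0 0")

```text
time_s: 9.6
tool_pos: [0.5513, 0.2169, 0.1309]
eef_rot: [0.557, 0.431, 0.562, -0.434]
ft_force: [0.2, -0.1, 1.2]
grip_width: 0.0005
```

>>> carry_out(rows="-0.95 0 -0.6 0 0 0; -0.95 0 -0.6 0 0 0; -0.8 0 -0.6 0 0 0; 0 0 0 0 0 0")

```text
time_s: 9.93
tool_pos: [0.5374, 0.2735, 0.2217]
eef_rot: [0.559, 0.433, 0.56, -0.431]
ft_force: [0.2, 0.0, 0.9]
grip_width: 0.0003
```

```bash
python3 ang.py 2>&1 | head -5;  python3 - <<'E'
from h import *
t=cam('top'); im=cv2.cvtColor(t['pixels'],cv2.COLOR_RGB2BGR)
cv2.imwrite('pics/t6b.png',cv2.resize(im[138:222,190:260],None,fx=7,fy=7,interpolation=cv2.INTER_CUBIC))
s=cam('scene'); im=cv2.cvtColor(s['pixels'],cv2.COLOR_RGB2BGR)
cv2.imwrite('pics/s6b.png',cv2.resize(im[180:285,240:340],None,fx=5.6,fy=5.6,interpolation=cv2.INTER_CUBIC))
m=cv2.inRange(cv2.cvtColor(im,cv2.COLOR_BGR2HSV),(0,150,80),(8,255,255)); m[:,:270]=0;m[:,320:]=0;m[:215]=0;m[270:]=0
h=cv2.convexHull(cv2.findNonZero(m)); M=cv2.moments(h); c=(M['m10']/M['m00'],M['m01']/M['m00'])
print('scene red',np.round(c,1),onplane(s,*c,.058).round(4), 'expected px for target',np.round(proj(s,(.641,.1358,.058)),1))
E
```

```text
red px [218.  162.9] P [0.6395 0.1365 0.058 ] [0.6396 0.1366 0.058 ] sides [0.0483 0.0493] frame yaw 15.7 15.6
mark [215.2 149.5] [0.6883 0.1498 0.012 ]
red ang 15.93 r 0.1337
red2 ang 15.95 r 0.1337
mark ang 15.75 r 0.1842
scene red [287.6 241.8] [0.643  0.1356 0.058 ] expected px for target [288.  241.3]
```

View pics/t6b.png

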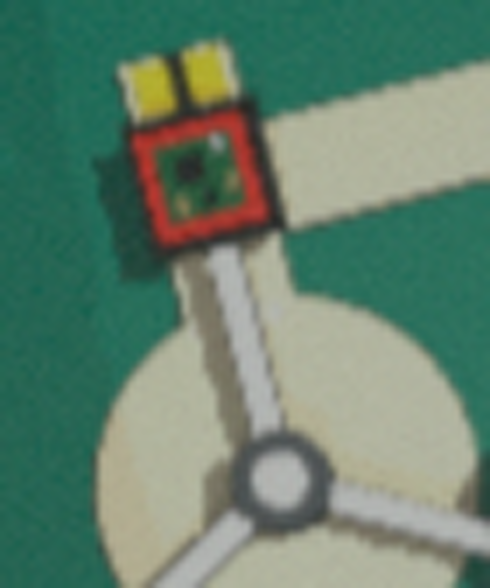

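View pics/s6b.png

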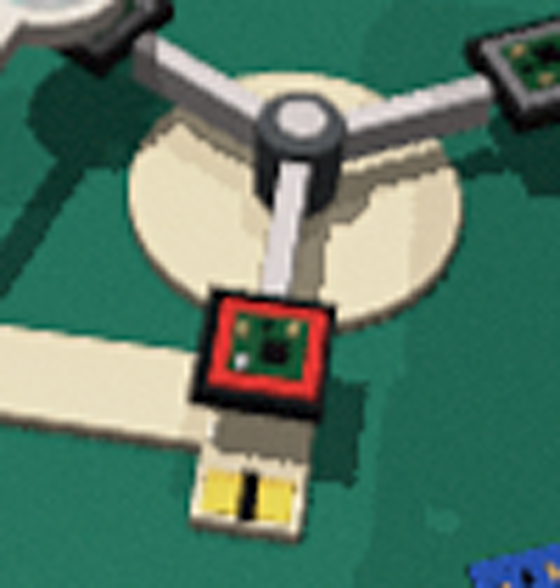

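```bash
python3 plan.py .591 -.115 .22 -1
```

```text
-0.01 -0.11 0.93 0.19 0 0.01; -0.01 -0.09 0.93 0.19 0 0.01; -0.01 -0.07 0.93 0.19 0 0.01; -0.01 -0.05 0.93 0.19 0 0.01; -0.01 -0.03 0.93 0.18 0 0.01
left rows ~ 8.9
```

>>> carry_out(rows="0 -0.11 0.93 0.19 0 0; 0 -0.09 0.93 0.19 0 0; 0 -0.07 0.93 0.19 0 0; 0 -0.05 0.93 0.19 0 0; 0 -0.03 0.93 0.18 0 0")

```text
time_s: 10.55
tool_pos: [0.5536, 0.126, 0.2063]
eef_rot: [0.531, 0.454, 0.543, -0.467]
ft_force: [0.0, 0.2, -0.4]
grip_width: 0.0006
```

>>> carry_out(rows="0 0 0.93 0.19 0 0; 0 0.02 0.93 0.19 0 0; 0 0.04 0.93 0.19 0 0; 0 0.06 0.93 0.19 0 0; 0 0.08 0.93 0.18 0 0")

```text
time_s: 10.97
tool_pos: [0.5717, -0.024, 0.1977]
eef_rot: [0.501, 0.479, 0.52, -0.499]
ft_force: [-0.2, 0.1, 0.2]
grip_width: 0.0005
```

```bash
python3 plan.py .591 -.115 .22 -1
```

```text
-0.22 0.14 0.9 0.17 0 0.11; -0.22 0.16 0.89 0.17 0.01 0.11; -0.22 0.18 0.89 0.17 0 0.11; -0.1 0.08 0.37 0.07 0 0.05; 0 -0 -0 0 0 -0
left rows ~ -1.0
```

>>> carry_out(rows="0 0.14 0.9 0.17 0 0.1; 0 0.16 0.9 0.17 0 0.1; 0 0.18 0.9 0.17 0 0.1; 0 0.08 0.4 0.07 0 0.05; 0 0 0 0 0 0")

```text
time_s: 11.38
tool_pos: [0.5866, -0.1301, 0.1885]
eef_rot: [-0.487, -0.505, -0.496, 0.511]
ft_force: [0.1, -0.1, 0.7]
grip_width: 0.0009
```

```bash
python3 plan.py .591 -.115 .092 -1
```

```text
0.92 0.05 -0.14 -0.04 -0 0.04; 0.92 0.05 -0.15 -0.04 -0.01 0.04; 0.92 0.04 -0.14 -0.04 -0 0.05; 0.45 0.02 -0.07 -0.03 -0.01 0.02; 0 0 -0 0 0 -0
left rows ~ -1.0
```

>>> carry_out(rows="0.9 0.05 0 0 0 0; 0.9 0.05 0 0 0 0; 0.8 0.04 0 0 0 0; 0.3 0 0 0 0 0; 0 0 0 0 0 0")

```text
time_s: 11.8
tool_pos: [0.5875, -0.1272, 0.0961]
eef_rot: [-0.486, -0.504, -0.498, 0.512]
ft_force: [0.8, 0.2, 0.3]
grip_width: 0.0003
```

```bash
sed -e 's/HUB=np.array.*/HUB=np.array([.691,-.0475])/' -e 's/Y=np.array(\[\*e,0\])/Y=-np.array([*e,0])/' -e 's/Y=r.apply(\[0,1,0\]);/Y=-r.apply([0,1,0]);/' orbit.py > orbm.py; python3 orbm.py .10 .030 .091 179;  python3 - <<'E'
from h import *
t=cam('top'); im=cv2.cvtColor(t['pixels'],cv2.COLOR_RGB2BGR)
cv2.imwrite('pics/t7.png',cv2.resize(im[130:270,150:330],None,fx=4,fy=4,interpolation=cv2.INTER_CUBIC))
s=cam('scene'); im=cv2.cvtColor(s['pixels'],cv2.COLOR_RGB2BGR)
cv2.imwrite('pics/s7.png',cv2.resize(im[120:270,170:350],None,fx=4,fy=4,interpolation=cv2.INTER_CUBIC))
save(cam('wrist'),'w7.png')
E
```

```text
tool yaw 178.16 rho 0.1009 off 0.0829 z 0.0961 tilt 1.17 F [0.8 0.2 0.3]
0.18 0.05 -1.72 -0.14 -0.04 0.19
```

View pics/s7.png

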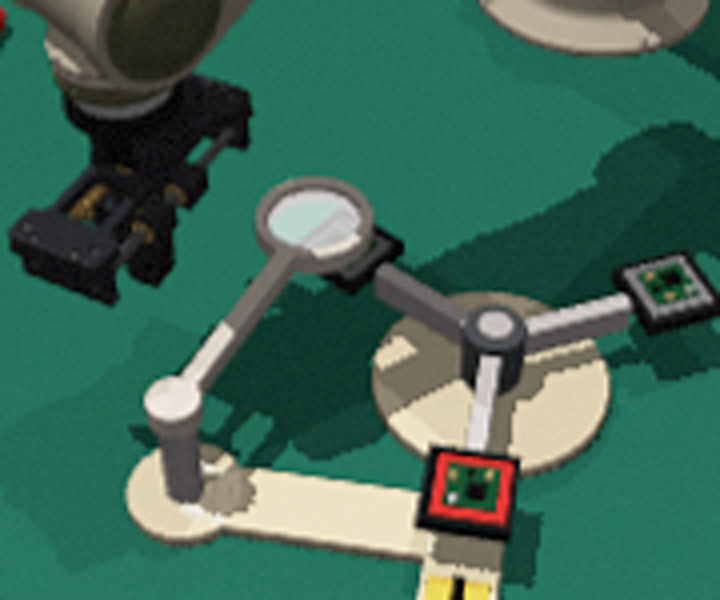

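View pics/w7.png

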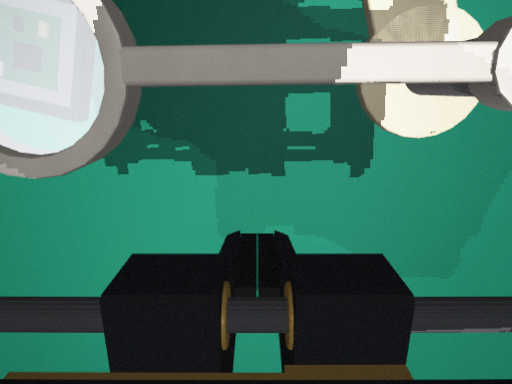

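>>> carry_out(rows="0.1 0 -0.5 -0.1 0 0.1; 0.1 0 -0.5 -0.05 0 0.1; 0 0 -0.3 0 0 0; 0 0 -0.15 0 0 0; 0 0 0 0 0 0")

```text
time_s: 12.37
tool_pos: [0.5916, -0.079, 0.0975]
eef_rot: [0.501, 0.507, 0.493, -0.499]
ft_force: [0.1, -0.5, 0.3]
grip_width: 0.0004
```

```bash
python3 orbm.py .10 .0165 .089 179 176 173 170 167
```

```text
tool yaw 179.23 rho 0.0990 off 0.0329 z 0.0975 tilt 0.89 F [ 0.1 -0.5  0.3]
0.28 -0.04 -0.56 0.04 0 -0.15; 0 -0.02 -0.17 0.5 0 0; 0 -0.03 -0.18 0.5 0 0; 0 -0.02 -0.17 0.5 0 0; 0 -0.03 -0.18 0.5 0 0
```

>>> carry_out(rows="0.3 0 0 0 0 -0.15; 0.05 0 -0.2 0 0 0; 0 0 -0.2 0 0 0; 0 0 -0.1 0.1 0 0; 0 0 0 0 0 0")

```text
time_s: 12.78
tool_pos: [0.5922, -0.0626, 0.0861]
eef_rot: [-0.493, -0.506, -0.494, 0.507]
ft_force: [0.4, 0.5, 0.5]
grip_width: 0.0003
```

```bash
python3 orbm.py .10 .0165 .089 177 174.5 172 169 166
```

```text
tool yaw 178.58 rho 0.0984 off 0.0176 z 0.0861 tilt 0.10 F [0.4 0.5 0.5]
-0.1 -0.07 -0.13 0.26 0.01 0.02; 0 -0.02 -0.14 0.42 -0 -0; 0 -0.02 -0.15 0.42 -0 -0; 0 -0.02 -0.17 0.5 -0 -0; 0 -0.03 -0.18 0.5 -0 -0
```

>>> carry_out(rows="-0.05 -0.05 -0.12 0.26 0 0; 0 -0.02 -0.14 0.42 0 0; 0 -0.02 -0.15 0.42 0 0; 0 -0.02 -0.17 0.5 0 0; 0 -0.03 -0.18 0.5 0 0")

```text
time_s: 13.2
tool_pos: [0.5902, -0.0416, 0.0874]
eef_rot: [-0.433, -0.558, -0.432, 0.561]
ft_force: [0.3, -2.9, 0.1]
grip_width: 0.0
```

```bash
python3 orbm.py .10 .0165 .089 162.5 159 155.5 152 148.5
```

```text
tool yaw 165.36 rho 0.0990 off 0.0197 z 0.0874 tilt 0.24 F [ 0.3 -2.9  0.1]
-0.05 -0.06 -0.27 0.48 0.04 0.02; -0 -0.02 -0.21 0.58 -0 -0; -0 -0.03 -0.2 0.58 -0 -0; -0 -0.03 -0.21 0.59 -0 -0; -0 -0.03 -0.2 0.58 -0 -0
```

>>> carry_out(rows="-0.05 -0.06 -0.26 0.4 0 0; 0 -0.02 -0.21 0.55 0 0; 0 -0.03 -0.2 0.55 0 0; 0 -0.03 -0.21 0.55 0 0; 0 -0.03 -0.2 0.55 0 0")

```text
time_s: 13.62
tool_pos: [0.5964, -0.0108, 0.0888]
eef_rot: [-0.348, -0.614, -0.346, 0.618]
ft_force: [-0.2, -1.8, 0.7]
grip_width: 0.001
```

```bash
python3 orbm.py .10 .0165 .089 146 142.5 139 135.5 132
```

```text
tool yaw 148.80 rho 0.0999 off 0.0177 z 0.0888 tilt 0.43 F [-0.2 -1.8  0.7]
-0.01 -0.03 -0.2 0.47 0.07 0; 0 -0.02 -0.21 0.58 0 0; 0 -0.03 -0.2 0.58 0 0; 0 -0.03 -0.21 0.59 0 0; 0 -0.03 -0.2 0.58 0 0
```

>>> carry_out(rows="0 -0.03 -0.2 0.47 0.05 0; 0 -0.02 -0.2 0.58 0 0; 0 -0.03 -0.2 0.58 0 0; 0 -0.03 -0.2 0.58 0 0; 0 -0.03 -0.2 0.58 0 0")

```text
time_s: 14.03
tool_pos: [0.611, 0.0149, 0.0887]
eef_rot: [-0.249, -0.66, -0.248, 0.664]
ft_force: [-1.1, -0.3, 1.2]
grip_width: 0.0004
```

```bash
python3 orbm.py .10 .0165 .089 128 125 122.5 120 118;  python3 - <<'E'
from h import *
t=cam('top'); im=cv2.cvtColor(t['pixels'],cv2.COLOR_RGB2BGR)
cv2.imwrite('pics/t8.png',cv2.resize(im[130:270,150:330],None,fx=4,fy=4,interpolation=cv2.INTER_CUBIC))
E
```

```text
tool yaw 131.08 rho 0.0996 off 0.0193 z 0.0887 tilt 0.32 F [-1.1 -0.3  1.2]
-0.01 -0.04 -0.27 0.51 0.05 0.01; -0 -0.02 -0.18 0.5 0 -0; -0 -0.02 -0.15 0.42 0 -0; -0 -0.02 -0.14 0.42 0 -0; -0 -0.02 -0.12 0.33 0 -0
```

View pics/t8.png

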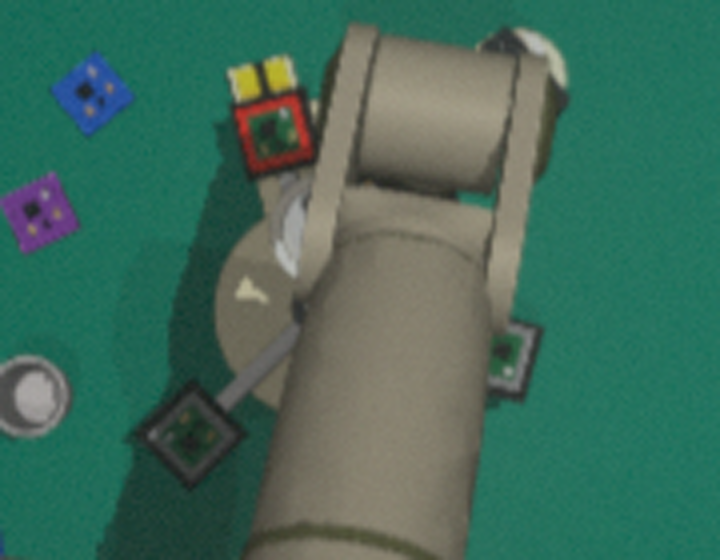

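>>> carry_out(rows="0 -0.04 -0.22 0.45 0.05 0; 0 -0.02 -0.18 0.5 0 0; 0 -0.02 -0.15 0.42 0 0; 0 -0.02 -0.13 0.4 0 0; 0 -0.02 -0.12 0.33 0 0")

```text
time_s: 14.5
tool_pos: [0.628, 0.0319, 0.0885]
eef_rot: [-0.171, -0.685, -0.172, 0.687]
ft_force: [-2.6, -0.1, 1.0]
grip_width: 0.0002
```

```bash
python3 orbm.py .10 .0165 .089 116 114 112.5 111 110
```

```text
tool yaw 118.09 rho 0.0997 off 0.0182 z 0.0885 tilt 0.18 F [-2.6 -0.1  1. ]
-0.02 -0.03 -0.18 0.35 0.03 0.01; 0 -0.01 -0.11 0.33 -0 0; 0 -0.02 -0.09 0.25 -0 0; 0 -0.01 -0.09 0.25 -0 0; 0 -0.01 -0.06 0.17 -0 0
```

>>> carry_out(rows="0 -0.03 -0.15 0.33 0 0; 0 -0.01 -0.11 0.33 0 0; 0 -0.02 -0.09 0.25 0 0; 0 -0.01 -0.07 0.25 0 0; 0 0 0 0 0 0")

```text
time_s: 14.92
tool_pos: [0.6382, 0.0385, 0.0882]
eef_rot: [-0.129, -0.693, -0.13, 0.697]
ft_force: [-0.3, -0.8, 0.3]
grip_width: 0.0004
```

```bash
python3 orbm.py .10 .0165 .089 109;  python3 - <<'E'
from h import *
t=cam('top'); im=cv2.cvtColor(t['pixels'],cv2.COLOR_RGB2BGR)
cv2.imwrite('pics/t9.png',cv2.resize(im[130:270,150:330],None,fx=4,fy=4,interpolation=cv2.INTER_CUBIC))
s=cam('scene'); im=cv2.cvtColor(s['pixels'],cv2.COLOR_RGB2BGR)
cv2.imwrite('pics/s9.png',cv2.resize(im[150:285,200:360],None,fx=4.4,fy=4.4,interpolation=cv2.INTER_CUBIC))
E
```

```text
tool yaw 111.08 rho 0.0992 off 0.0184 z 0.0882 tilt 0.31 F [-0.3 -0.8  0.3]
-0.03 -0.04 -0.18 0.35 0.05 0.02
```

View pics/t9.png

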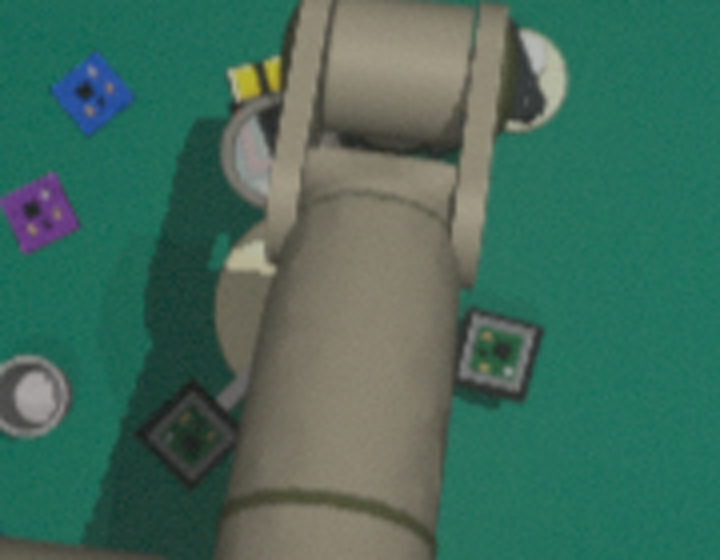

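View pics/s9.png

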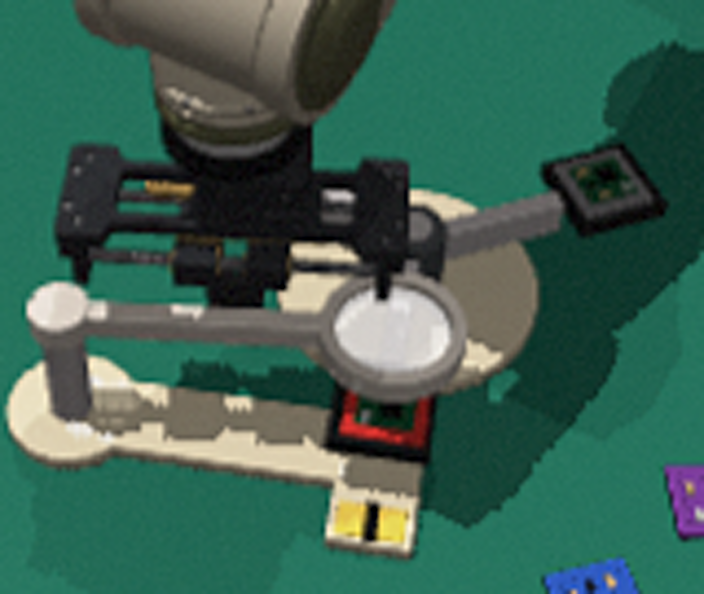

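```bash
cat > lens.py <<'E'
from h import *
import sys
n,x,y,x0,y0,f=sys.argv[1],*map(float,sys.argv[2:7])
d=cam(n); u=x0+(x+.5)/f-.5; v=y0+(y+.5)/f-.5
P=onplane(d,u,v,.104); w=P[:2]-[.691,-.0475]; print(P.round(4),'ang %.2f r %.4f'%(np.degrees(np.arctan2(w[1],w[0])),np.hypot(*w)))
E
python3 lens.py scene 392 330 200 150 4.4; python3 lens.py scene 393 333 200 150 4.4
python3 orbm.py .10 .0165 .089 109 108 107.5
```

```text
[0.6261 0.1287 0.104 ] ang 110.24 r 0.1878
[0.6278 0.13   0.104 ] ang 109.59 r 0.1884
tool yaw 111.12 rho 0.0992 off 0.0185 z 0.0883 tilt 0.31 F [-0.5 -0.6  0.2]
-0.02 -0.04 -0.19 0.35 0.05 0.02; -0 -0.01 -0.06 0.17 -0 -0; -0 -0.01 -0.03 0.08 -0 -0
```

>>> carry_out(rows="0 -0.03 -0.1 0.25 0 0; 0 -0.01 -0.08 0.22 0 0; 0 -0.01 -0.06 0.15 0 0; 0 0 -0.04 0.1 0 0; 0 0 0 0 0 0")

```text
time_s: 15.53
tool_pos: [0.645, 0.0422, 0.0882]
eef_rot: [-0.102, -0.697, -0.103, 0.702]
ft_force: [-0.8, -0.4, -0.6]
grip_width: 0.0005
```

```bash
python3 orbm.py .10 .0184 .089 105.4
```

```text
tool yaw 106.67 rho 0.0992 off 0.0184 z 0.0882 tilt 0.42 F [-0.8 -0.4 -0.6]
-0.03 -0.04 -0.07 0.21 0.07 0.02
```

Retract away from the arm (+z tool), up, and clear the top camera view.

>>> carry_out(rows="0 0 0.5 0 0 0; 0 0 0.8 0 0 0; -0.7 0 0.8 0 0 0; -0.9 0 0.8 0 0 0; -0.9 0 0.9 0 0 0")

```text
time_s: 15.95
tool_pos: [0.533, 0.0095, 0.1597]
eef_rot: [-0.103, -0.695, -0.105, 0.704]
ft_force: [1.3, -0.2, 0.4]
grip_width: 0.0004
```

```bash
python3 plan.py .45 -.15 .25 -74
```

```text
-0.41 0.59 0.59 0.02 0.02 0.01; -0.42 0.6 0.59 0.02 0.02 0.01; -0.42 0.6 0.58 0.02 0.02 0.01; -0.42 0.6 0.58 0.02 0.01 0; -0.42 0.6 0.58 0.02 0.02 0.01
left rows ~ 2.2
```

>>> carry_out(rows="-0.4 0.6 0.6 0 0 0; -0.4 0.6 0.6 0 0 0; -0.4 0.6 0.6 0 0 0; -0.4 0.6 0.6 0 0 0; -0.4 0.6 0.6 0 0 0")

```text
time_s: 16.37
tool_pos: [0.4697, -0.1046, 0.2275]
eef_rot: [-0.106, -0.697, -0.106, 0.701]
ft_force: [0.9, -1.0, 0.7]
grip_width: 0.0006
```

```bash
python3 - <<'E'
from h import *
t=cam('top'); im=cv2.cvtColor(t['pixels'],cv2.COLOR_RGB2BGR)
cv2.imwrite('pics/t10.png',cv2.resize(im[130:220,180:300],None,fx=6,fy=6,interpolation=cv2.INTER_CUBIC))
s=cam('scene'); im=cv2.cvtColor(s['pixels'],cv2.COLOR_RGB2BGR)
cv2.imwrite('pics/s10.png',cv2.resize(im[180:285,200:330],None,fx=5.6,fy=5.6,interpolation=cv2.INTER_CUBIC))
print(status.get_state()['tool_pos'])
E
```

```text
[ 0.47010138 -0.10631661  0.22861837]
```

View pics/t10.png

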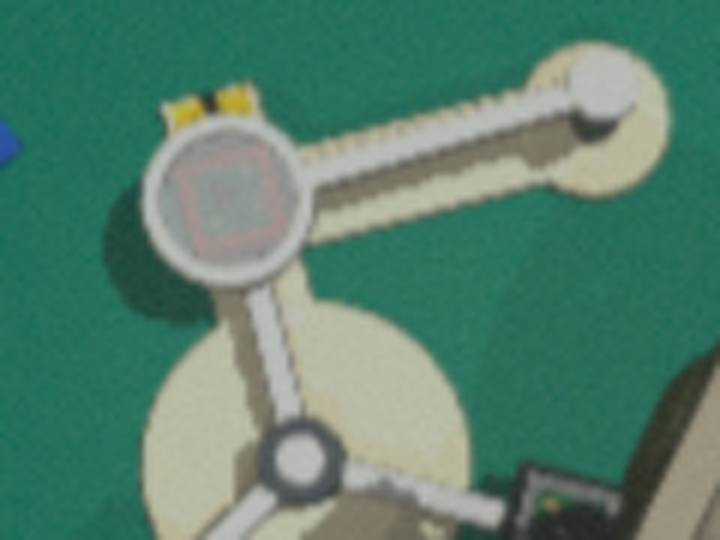

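View pics/s10.png

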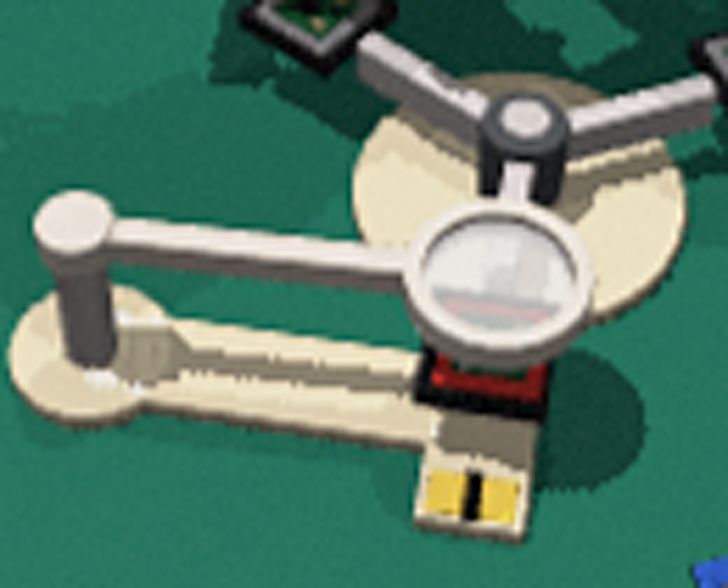

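```bash
cat > lf.py <<'E'
from h import *
t=cam('top'); im=cv2.cvtColor(t['pixels'],cv2.COLOR_RGB2BGR)
F=6; x0,y0=180,130
c=cv2.resize(im[130:220,180:300],None,fx=F,fy=F,interpolation=cv2.INTER_CUBIC); g=cv2.GaussianBlur(cv2.cvtColor(c,cv2.COLOR_BGR2GRAY),(7,7),0)
C=cv2.HoughCircles(g,cv2.HOUGH_GRADIENT,1.5,5,param1=120,param2=25,minRadius=65,maxRadius=95)
for a in C[0][:6]:
    if not(190<a[0]<270 and 160<a[1]<250): continue
    u=x0+(a[0]+.5)/F-.5; v=y0+(a[1]+.5)/F-.5; P=onplane(t,u,v,.104)
    w=P[:2]-[.6895,-.0466]; print('circ',a.round(1),P.round(4),'ang %.2f r %.4f'%(np.degrees(np.arctan2(w[1],w[0])),np.hypot(*w)))
# white ring hull
hsv=cv2.cvtColor(c,cv2.COLOR_BGR2HSV); m=cv2.inRange(hsv,(0,0,150),(180,45,255)); 
pts=[]
for th in np.radians(np.arange(0,360,5)):
    if abs((np.degrees(th)+15+180)%360-180)<22 or abs((np.degrees(th)-75+180)%360-180)<15: continue
    for r in np.arange(100,60,-.5):
        x,y=228+r*np.cos(th),203+r*np.sin(th)
        if m[int(round(y)),int(round(x))]: pts.append((x,y)); break
e=cv2.fitEllipse(np.array(pts,np.float32)); print('ellipse',np.round(e[0],1),np.round(e[1],1))
u=x0+(e[0][0]+.5)/F-.5; v=y0+(e[0][1]+.5)/F-.5; P=onplane(t,u,v,.104); w=P[:2]-[.6895,-.0466]; print(P.round(4),'ang %.2f r %.4f'%(np.degrees(np.arctan2(w[1],w[0])),np.hypot(*w)))
for p in pts: cv2.circle(c,(int(p[0]),int(p[1])),1,(0,0,255),-1)
cv2.imwrite('pics/lf.png',c)
E
python3 lf.py; python3 lens.py scene 499 271 200 180 5.6
```

```text
circ [231.8 200.2  90. ] [0.6323 0.1321 0.104 ] ang 107.73 r 0.1877
circ [216.8 207.8  72.4] [0.6287 0.1393 0.104 ] ang 108.12 r 0.1956
circ [224.2 204.8  79.6] [0.6301 0.1357 0.104 ] ang 108.03 r 0.1917
ellipse [233.5 202.2] [169.8 184.2]
[0.6314 0.1313 0.104 ] ang 108.08 r 0.1871
[0.6359 0.1327 0.104 ] ang 107.01 r 0.1884
```

View pics/lf.png

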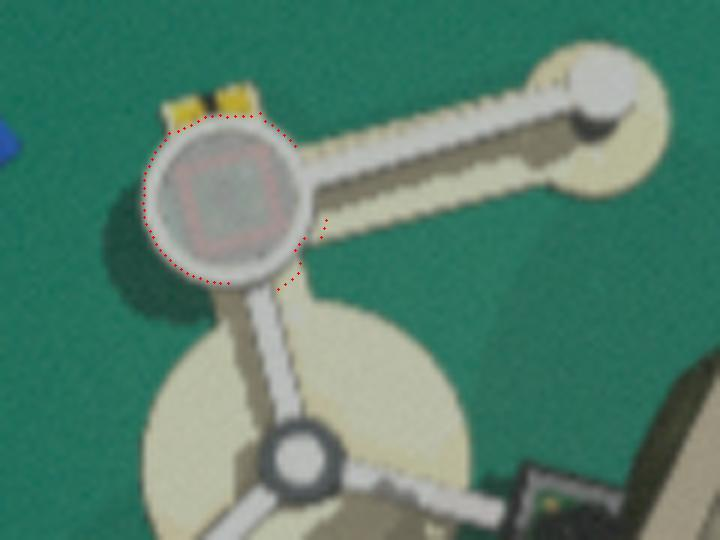

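```bash
python3 - <<'E'
import numpy as np
a=np.radians(104.2);e=np.array([np.cos(a),np.sin(a)]);n=np.array([-e[1],e[0]])
for off in (.11,.06,.0184): print(off,(np.array([.691,-.0475])+.0992*e+off*n).round(4))
E
python3 plan.py .558 .022 .15 -75.8
```

```text
0.11 [0.56   0.0217]
0.06 [0.6085 0.034 ]
0.0184 [0.6488 0.0442]
0.41 -0.51 -0.66 0.08 0.01 0; 0.42 -0.52 -0.65 0.08 0.01 0; 0.42 -0.52 -0.65 0.08 0.01 0; 0.41 -0.53 -0.65 0.08 0.01 0; 0.42 -0.54 -0.64 0.08 0 0
left rows ~ 1.1
```

>>> carry_out(rows="0.4 -0.55 -0.65 0.08 0 0; 0.4 -0.55 -0.65 0.08 0 0; 0.4 -0.55 -0.65 0.08 0 0; 0.4 -0.55 -0.65 0.08 0 0; 0.4 -0.55 -0.65 0.08 0 0")

```text
time_s: 16.98
tool_pos: [0.5436, 0.0078, 0.1635]
eef_rot: [-0.09, -0.7, -0.09, 0.703]
ft_force: [0.4, 0.2, 0.3]
grip_width: 0.0009
```

```bash
python3 orbm.py .0992 .06 .088 104.2
```

```text
tool yaw 104.62 rho 0.0907 off 0.1287 z 0.1635 tilt 0.21 F [0.4 0.2 0.3]
2.51 -0.3 -2.32 0.07 0.03 -0.01
```

>>> carry_out(rows="0.8 -0.1 -0.7 0 0 0; 0.8 -0.1 -0.6 0 0 0; 0.7 -0.1 -0.4 0 0 0; 0.1 0 -0.3 0 0 0; 0 0 0 0 0 0")

```text
time_s: 17.4
tool_pos: [0.601, 0.0452, 0.0803]
eef_rot: [-0.094, -0.697, -0.095, 0.704]
ft_force: [0.3, 0.2, 0.6]
grip_width: 0.0003
```

```bash
python3 orbm.py .0992 .03 .088 104.2
```

```text
tool yaw 105.36 rho 0.1133 off 0.0623 z 0.0803 tilt 0.62 F [0.3 0.2 0.6]
-0.27 0.45 -1.14 0.19 0.1 0.04
```

>>> carry_out(rows="-0.25 0.2 -0.2 0.1 0.05 0; 0 0.15 -0.3 0.05 0 0; 0 0.05 -0.3 0 0 0; 0 0 0 0 0 0; 0 0 0 0 0 0")

```text
time_s: 17.82
tool_pos: [0.6255, 0.0445, 0.0848]
eef_rot: [-0.089, -0.697, -0.093, 0.705]
ft_force: [-0.9, -0.4, -0.2]
grip_width: 0.0003
```

```bash
python3 orbm.py .0992 .0184 .088 104.2
```

```text
tool yaw 104.79 rho 0.1056 off 0.0398 z 0.0848 tilt 0.70 F [-0.9 -0.4 -0.2]
-0.12 0.21 -0.75 0.1 0.1 0.06
```

>>> carry_out(rows="-0.1 0.1 -0.2 0.05 0.05 0; 0 0.05 -0.2 0.05 0 0; 0 0 -0.1 0 0 0; 0 0 0 0 0 0")

```text
time_s: 18.15
tool_pos: [0.6414, 0.0446, 0.0884]
eef_rot: [-0.085, -0.7, -0.089, 0.704]
ft_force: [-0.2, 0.4, 0.8]
grip_width: 0.0001
```

```bash
python3 orbm.py .0992 .0184 .088 104.2
```

```text
tool yaw 104.17 rho 0.1014 off 0.0256 z 0.0884 tilt 0.47 F [-0.2  0.4  0.8]
0.01 0.07 -0.24 -0 0.05 0.06
```

>>> carry_out(rows="0 0.04 -0.08 0 0 0.05; 0 0.02 -0.07 0 0 0; 0 0 -0.04 0 0 0; 0 0 0 0 0 0")

```text
time_s: 18.48
tool_pos: [0.6473, 0.0443, 0.0882]
eef_rot: [-0.087, -0.699, -0.088, 0.704]
ft_force: [-0.0, -0.8, -0.4]
grip_width: 0.0002
```

```bash
python3 orbm.py .0992 .0184 .088 104.2
```

```text
tool yaw 104.19 rho 0.0997 off 0.0198 z 0.0882 tilt 0.38 F [-0.  -0.8 -0.4]
0.01 0.02 -0.05 -0 0.06 0.01
```

>>> carry_out(rows="0 0.01 -0.03 0 0 0; 0 0 -0.02 0 0 0; 0 0 0 0 0 0")

```text
time_s: 18.73
tool_pos: [0.6487, 0.0445, 0.0881]
eef_rot: [-0.087, -0.699, -0.088, 0.704]
ft_force: [-1.1, 0.7, 0.6]
grip_width: 0.0002
```

```bash
python3 orbm.py .0992 .0184 .088 104.2
```

```text
tool yaw 104.19 rho 0.0995 off 0.0185 z 0.0881 tilt 0.43 F [-1.1  0.7  0.6]
0 0.01 -0 -0 0.07 0.02
```

Retract and check.

>>> carry_out(rows="0 0 0.5 0 0 0; 0 0 0.8 0 0 0; -0.7 0 0.8 0 0 0; -0.9 0 0.8 0 0 0; -0.9 0 0.9 0 0 0")

```text
time_s: 19.15
tool_pos: [0.5353, 0.0164, 0.1596]
eef_rot: [-0.087, -0.697, -0.089, 0.706]
ft_force: [0.2, 0.2, 0.2]
grip_width: 0.0007
```

>>> carry_out(rows="-0.5 0.7 0.6 0 0 0; -0.5 0.7 0.6 0 0 0; -0.5 0.7 0.6 0 0 0; -0.4 0.7 0.6 0 0 0; -0.4 0.6 0.6 0 0 0")

```text
time_s: 19.57
tool_pos: [0.4698, -0.1065, 0.2367]
eef_rot: [-0.09, -0.699, -0.089, 0.704]
ft_force: [0.7, -0.7, 0.8]
grip_width: 0.0005
```

```bash
python3 lf.py; python3 - <<'E'
from h import *
t=cam('top'); im=cv2.cvtColor(t['pixels'],cv2.COLOR_RGB2BGR)
cv2.imwrite('pics/t11.png',cv2.resize(im[130:220,180:300],None,fx=6,fy=6,interpolation=cv2.INTER_CUBIC))
s=cam('scene'); im=cv2.cvtColor(s['pixels'],cv2.COLOR_RGB2BGR)
cv2.imwrite('pics/s11.png',cv2.resize(im[180:285,200:330],None,fx=5.6,fy=5.6,interpolation=cv2.INTER_CUBIC))
E
```

```text
circ [222.8 183.8  85.6] [0.6403 0.1365 0.104 ] ang 105.03 r 0.1896
circ [216.8 185.2  80.3] [0.6396 0.1394 0.104 ] ang 105.02 r 0.1926
circ [227.2 180.8  90.6] [0.6418 0.1344 0.104 ] ang 104.77 r 0.1872
circ [210.8 186.8  74.3] [0.6388 0.1423 0.104 ] ang 105.01 r 0.1956
circ [222.8 177.8  90.8] [0.6432 0.1366 0.104 ] ang 104.17 r 0.1889
circ [231.8 185.2  94.1] [0.6396 0.1322 0.104 ] ang 105.59 r 0.1856
ellipse [233.1 193. ] [169.5 198.2]
[0.6358 0.1315 0.104 ] ang 106.76 r 0.1860
```

View pics/t11.png

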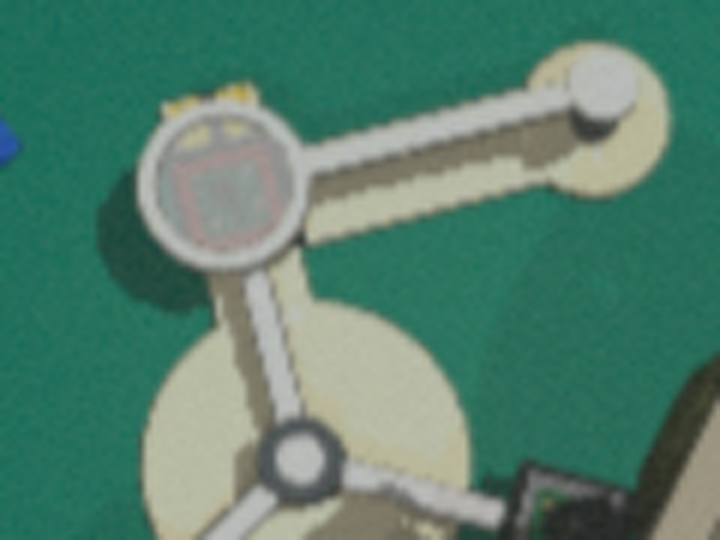

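View pics/s11.png

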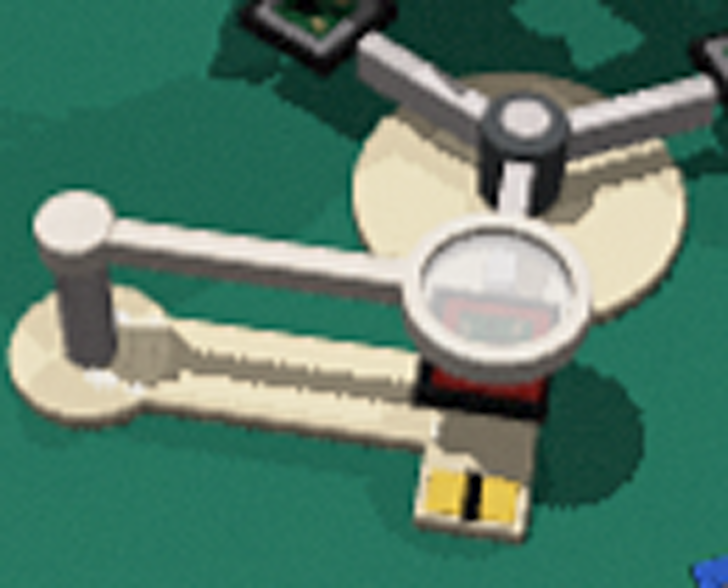

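```bash
python3 lens.py scene 497 284 200 180 5.6; python3 - <<'E'
from h import *
t=cam('top'); im=cv2.cvtColor(t['pixels'],cv2.COLOR_RGB2BGR); save(t,'tf.png')
hsv=cv2.cvtColor(im,cv2.COLOR_BGR2HSV).astype(int)
r=im[:,:,2].astype(int)-im[:,:,1]; m=((r>8)).astype(np.uint8)*255
k=np.zeros_like(m);k[152:173,206:230]=m[152:173,206:230]
n,l,s,c=cv2.connectedComponentsWithStats(k); i=1+s[1:,4].argmax(); h=cv2.convexHull(cv2.findNonZero((l==i).astype(np.uint8)))
(cc,sz,a)=cv2.minAreaRect(h); print('red px',cc,sz,a,onplane(t,*cc,.058).round(4))
E
```

```text
[0.6429 0.1346 0.104 ] ang 104.78 r 0.1884
red px (218.0115509033203, 163.04229736328125) (15.874748229980469, 15.611631393432617) 74.74488067626953 [0.6391 0.1366 0.058 ]
```

View pics/tf.png

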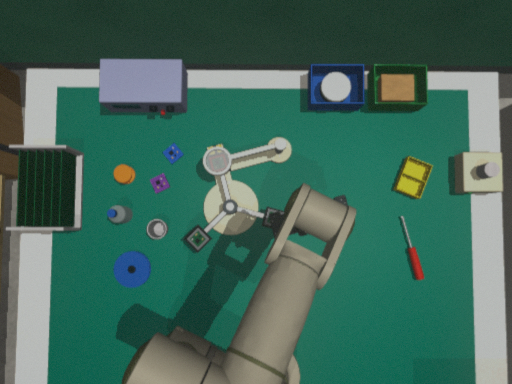

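```bash
python3 -c "
from h import *
print(status.get_state()['joint_velocities'].round(3)); print(order.close_job())"
```

```text
[ 0.019  0.013  0.001 -0.     0.002 -0.003]
the job is handed in; nothing more can be done
None
```

I pushed the red board's spoke about 74° clockwise with the closed fingertips until the board was at the yellow mark. I then pushed the magnifier arm round until its lens was over the board, backed off and handed the job in. It took about 20 s, and the contact forces I read were only a few newtons. The boards were never touched.

**Board:** the last top view puts its centre about 1 mm from the station. Before the lens covered it, its frame pointed at 15.7°, and the mark lies at 15.4–15.75°. It did not move while I pushed the magnifier.

**Lens:** its centre is about 1 mm from the board centre in both the top and scene views.

**Disagreements:**
- The scene and top cameras differ by about 3–4 mm in absolute position, so I compared positions only within one camera.
- The ellipse fit of the lens ring in the last top view gave about 6–7 mm off. I set it aside because its points on the right side fell on the cream base, not the ring. The scene view's hand-picked centre and the best circle fit agree with each other.

In the final top picture the other items on the bench look unmoved, but I did not measure them.

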